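# Close down the self-serve corner: lids into the rack, canisters off the shelf

### The job

First stand every pot lid that lies on the rubber mat upright on its edge in the wire rack, one to a slot between the tines. Then lift every steel seasoning canister up over the front rail of the shelf and stand it upright on the black tray, ready to be carried to the kitchen for refilling. Leave the jar, the bowl, the phone and the cups where they are.

Things in the scene. Friction and masses are not known exactly. Their poses are not given: they have to be found in the camera images.
- lid1_mid (a point): Steel pot lid lying knob up on the mat (may be absent): flat disc 130 mm across, 7 mm thick, with a black cylindrical knob 26 mm in diameter standing 40 mm out of its upper face. The swell round the knob's foot is not solid. This point: the disc's centre, halfway through its thickness; +z is its axis, out through the knob (knob from 3.5 to 43.5 mm along +z). 0.13 to 0.25 kg.
- lid2_mid (a point): Steel pot lid lying knob up on the mat (may be absent): flat disc 130 mm across, 7 mm thick, with a black cylindrical knob 26 mm in diameter standing 40 mm out of its upper face. The swell round the knob's foot is not solid. This point: the disc's centre, halfway through its thickness; +z is its axis, out through the knob (knob from 3.5 to 43.5 mm along +z). 0.13 to 0.25 kg.
- lid3_mid (a point): Steel pot lid lying knob up on the mat (may be absent): flat disc 130 mm across, 7 mm thick, with a black cylindrical knob 26 mm in diameter standing 40 mm out of its upper face. The swell round the knob's foot is not solid. This point: the disc's centre, halfway through its thickness; +z is its axis, out through the knob (knob from 3.5 to 43.5 mm along +z). 0.13 to 0.25 kg.
- can1_mid (a point): Steel canister with a black lid that does not come off: upright cylinder 56 mm in diameter, 100 mm tall, standing on the shelf at the start (may be absent). This point: its centre, 50 mm above its foot; z is its axis. 0.2 to 0.42 kg.
- can2_mid (a point): Steel canister with a black lid that does not come off: upright cylinder 56 mm in diameter, 100 mm tall, standing on the shelf at the start (may be absent). This point: its centre, 50 mm above its foot; z is its axis. 0.2 to 0.42 kg.
- can3_mid (a point): Steel canister with a black lid that does not come off: upright cylinder 56 mm in diameter, 100 mm tall, standing on the shelf at the start (may be absent). This point: its centre, 50 mm above its foot; z is its axis. 0.2 to 0.42 kg.
- rack: Fixed steel wire lid rack, 170 mm along its x; three slots at x = -60, 0, +60 mm. Lids stand on edge on its two long wires (8 mm thick, along x at y = -38 and 38 mm, centres 20 mm above the table), axis along the rack's x. A lid clears its neighbour's knob if all knobs point the same way. Origin: centre of its foot, on the table; z up.
- rack_slot1 (a point): Centre a lid has when it stands in this slot, 78 mm above the table; x runs along the rack, as the lid's axis should. The slot lies between two pairs of upright tines (6 mm thick, at y = -38 and 38 mm, tops 58 mm above the table), 15 mm free between the pairs; the lid leans up to 13 degrees on them.
- rack_slot2 (a point): Centre a lid has when it stands in this slot, 78 mm above the table; x runs along the rack, as the lid's axis should. The slot lies between two pairs of upright tines (6 mm thick, at y = -38 and 38 mm, tops 58 mm above the table), 15 mm free between the pairs; the lid leans up to 13 degrees on them.
- rack_slot3 (a point): Centre a lid has when it stands in this slot, 78 mm above the table; x runs along the rack, as the lid's axis should. The slot lies between two pairs of upright tines (6 mm thick, at y = -38 and 38 mm, tops 58 mm above the table), 15 mm free between the pairs; the lid leans up to 13 degrees on them.
- tray: Fixed black serving tray, 160 mm (x) by 330 mm (y), bottom and walls 6 mm thick, rim 16 mm high. Empty at the start. Origin: centre of its underside, on the table; z up.
- shelf: Fixed low wooden shelf, open above, 100 mm deep (x), 420 mm wide (y); board's top 100 mm above the table. Front rail (local -x, robot's side) and a like back rail at x = -47 and 47 mm, 6 mm thick, tops 35 mm above the board; end panels at y = -205 and 205 mm, 37 mm above it. Things stand some 95 mm apart along y. Origin: centre of its foot, on the table; z up.
- dip_bowl: White china dip bowl, 68 mm across, 32 mm high, standing among the lids on the mat; to be left alone. Origin: centre of its underside.
- squat_jar: Squat white jar, 66 mm across, 62 mm high, standing among the canisters on the shelf; to be left alone. Origin: centre of its underside.
- phone: Black phone, 75 x 150 x 9 mm, lying beyond the rack; to be left alone. Origin: centre of its underside.
- sauce_cup: Paper sauce cup, 68 mm across, 40 mm high, beyond the rack; to be left alone. Origin: centre of its underside.
- mug: White mug, 76 mm across, 90 mm high, at the left; to be left alone. Origin: centre of its underside.
- mat: Fixed black rubber mat, 310 x 310 mm, 4 mm thick, on which the lids lie. Origin: centre of its underside, on the table.
Things that resemble listed ones, but are neither listed nor needed, are in the scene too. Leave any orange or purple look-alike of the part that bears can2_mid alone. What is shaped like the part that bears lid2_mid but orange is not meant.

How it is judged:
By the outcome, as a careful person would: the job done as asked, in the order asked, and still so for the second after the job is handed in, with the robot touching nothing.
Of lid1, lid2, lid3 only 2 to 3 are there at a start; the rules pass over those that are not, and their reading is None.
Of can1, can2, can3 only 2 to 3 are there at a start; the rules pass over those that are not, and their reading is None.
At some moment in a run one of can1, can2, can3 may be knocked a few centimetres aside while the robot is not near it.
It also fails if it takes over 208 s, if anything falls off the work surface, if the arm or the gripper's body presses on something with over 40 N, if the wrist force passes 120 N, or if a joint passes its speed limit or range.

### The arm

A 7-joint arm with a two-finger parallel gripper is mounted at the origin on the work surface. World frame = base frame: x ahead of the robot, y to its left, z up, the work surface at z = 0. Lengths are in m, angles in rad, forces in N, time in s.
With the tool pointing down it reaches from about 0.4 to 0.875 m from the base axis. Payload 19.3 kg.
Tool frame: the origin (TCP) lies midway between the tips of the shut fingers; the grasp point (between the pads) lies manip.pinch_z behind it (manip.pinch_z is the distance from the TCP to the grasp point, in m); z points along the fingers, y is the direction in which the jaws open and shut (so a half turn about z gives the same grasp; the last joint's range is limited). The gripper opens to 85 mm and grips with 20 to 120 N. Pads are 22 mm wide; open, the fingers measure 114 mm over their backs; the gripper's body (76 mm by 85 mm) begins 54 mm behind the grasp point. The pads swing forward as they close: fully open they stand 13 mm farther back than shut.
Start: joints at [1.077, 0.521, -0.036, 1.599, 0.021, 1.021, -0.113], TCP at [0.257, -0.57, 0.231] pointing down, gripper open.
Joint ranges: [-2.91, 2.91], [-0.3, 2.13], [-1.5, 1.42], [0.17, 2.43], [-1.26, 4.41], [0.16, 1.93], [-2.52, 2.52]. Speed limits (rad/s): [1.89, 1.89, 2.39, 2.39, 3.01, 3.01, 3.01].

### API

Orientations are given as a rotation vector (axis times angle).
In Python, from workcell import manip gives the robot as it stands.
- The arm moves only by the tool arm_command, never from a script. Its argument "commands" is a list of rows, each an object with "dp": the shift along the world's x, y, z in mm, a list of three; "twist": the turn, a rotation vector about the world's x, y, z in degrees, a list of three. A call has 1 to 8 rows; each row shifts and turns the commanded pose from where the row before left it; what a row does not reach is not made up. A row lasts 1/12 s, in which the tool goes at most 41.7 mm and 7.16 degrees, less where a joint would pass 70% of its speed; a pose out of reach is approached as far as the arm can. A call with a gripper value outside its range is refused whole. "hand" is the opening, from 0 (shut) to 1 (fully open), set as the call begins (left out, the last holds). The fingers move at their own pace and stop on an object; "force" is the grip in N (left out, the last holds). Time passes only in rows, so rows that do not move let the fingers close. It gives the time, the measured TCP pose, the force and the opening at its end, in the units of the state.
- manip.read_state(): the state, without advancing time (a new reading comes with each control period).
- manip.get_image(name): name is "scene" or "top"; returns a dict with "color" (384x512x3 uint8, blue, green, red), "camera_matrix" (3x3 intrinsics, pixels), "world_to_cam" (4x4, takes a point from world to camera coordinates). Camera axes: x right, y up, looking along -z (the intrinsics and any distortion apply to the point x, -y, -z); pixel columns grow to the right and rows downward; lengths in m; the calibration is good to about 2 mm. A picture is of the moment at which its call begins. There is no depth.
- manip.close_job(): hands the job in, once; it reports no verdict.
The state is a dict: "time_s": time; "q": joint angles; "joint_vel": joint speeds; "tau": joint torques, N m; "eef_pos": TCP position; "eef_rot": TCP orientation; "contact_force": force on the tool from outside, world axes, zero at the start; "wrist_torque": the same for the moment, N m; "grip_width": finger opening in m.
Only numpy, scipy, OpenCV 4.12 (cv2) and the standard library are available. Lean on these libraries where they do the work, as an engineer would, in place of code of your own. Each camera call takes 0.05 s, during which the arm holds its last target. There are 200 camera calls.

## Working session

There is one attempt and no reset: what is moved stays moved. The work goes in short steps, Python scripts to look and compute and a tool call to move; the robot and the scene stay as the last step left them, time stands still between calls to the robot, and variables do not carry over. Pictures are saved under pics/ and viewed, about 12 in all and at most 16, crops included, and the job is handed in when it is done.

Besides the shell and the picture viewer there is one more tool, called after "Request:" as name(argument=value, ...) on one line, values as JSON. arm_command: Moves the arm, as the interface text tells. Its arguments: {"type":"object","properties":{"commands":{"type":"array","items":{"type":"object","properties":{"dp":{"type":"array","items":{"type":"number"}},"twist":{"type":"array","items":{"type":"number"}}}}},"hand":{"type":"number"},"force":{"type":"number"}},"required":["commands"]}

```bash
ls; mkdir -p pics; python3 - <<'E'
from workcell import manip
import cv2
print(manip.read_state(), manip.pinch_z)
for n in ("scene","top"):
    d=manip.get_image(n); cv2.imwrite(f"pics/{n}0.png",cv2.resize(d["color"],(800,600),interpolation=cv2.INTER_CUBIC))
    print(n,d["camera_matrix"].tolist(),d["world_to_cam"].round(4).tolist(),[k for k in d])
E
```

```text
pics
{'time_s': 0.0, 'q': array([ 1.07681553,  0.52200654, -0.03632119,  1.59998439,  0.02119226,
        1.02109502, -0.1127979 ]), 'joint_vel': array([ 0.00105437, -0.00020049, -0.00089584,  0.00047184, -0.00111112,
       -0.00142738, -0.0003221 ]), 'tau': array([ 5.42031266e-04, -9.27111697e+01,  1.98046647e+00, -3.69933915e+01,
        1.79820863e-02,  8.27897602e-03, -2.42181000e-05]), 'eef_pos': array([ 0.25683801, -0.56943148,  0.23073891]), 'eef_rot': array([-3.07029535e+00, -6.60451981e-01,  4.80471639e-04]), 'contact_force': array([ 0.33928034, -0.29825041,  0.51225134]), 'wrist_torque': array([ 0.02233911, -0.04550078, -0.03097361]), 'grip_width': 0.08536855981886932} 0.0187
scene [[389.429731379212, 0.0, 256.46685994489616], [0.0, 389.429731379212, 188.41785042251712], [0.0, 0.0, 1.0]] [[-0.147, 0.9891, 0.0006, -0.0263], [-0.6145, -0.0918, 0.7836, 0.2462], [0.7751, 0.1148, 0.6213, -1.8252], [0.0, 0.0, 0.0, 1.0]] ['color', 'camera_matrix', 'world_to_cam']
top [[428.9422511289824, 0.0, 263.5494984696744], [0.0, 428.9422511289824, 189.98076929590687], [0.0, 0.0, 1.0]] [[0.0175, -0.9998, -0.0017, 0.0964], [0.9886, 0.017, 0.1499, -0.5374], [-0.1498, -0.0043, 0.9887, -1.4668], [0.0, 0.0, 0.0, 1.0]] ['color', 'camera_matrix', 'world_to_cam']
```

View pics/top0.png

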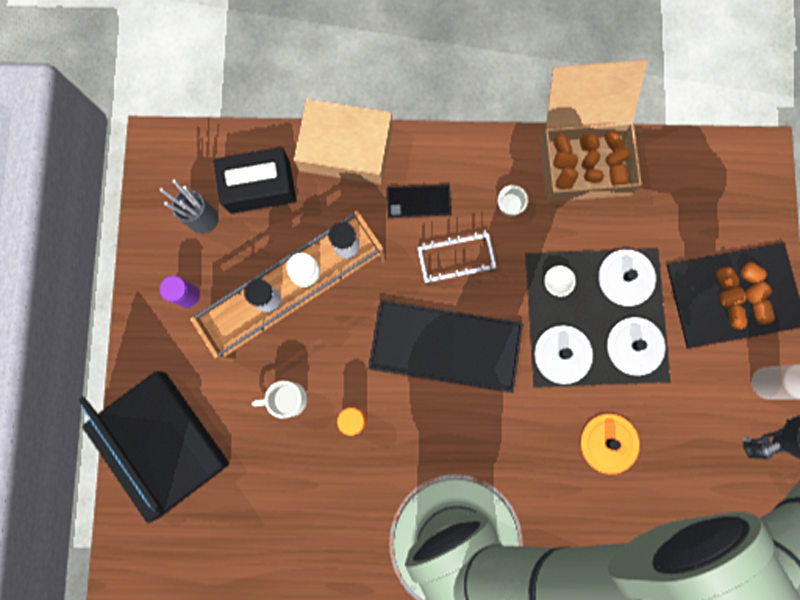

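View pics/scene0.png

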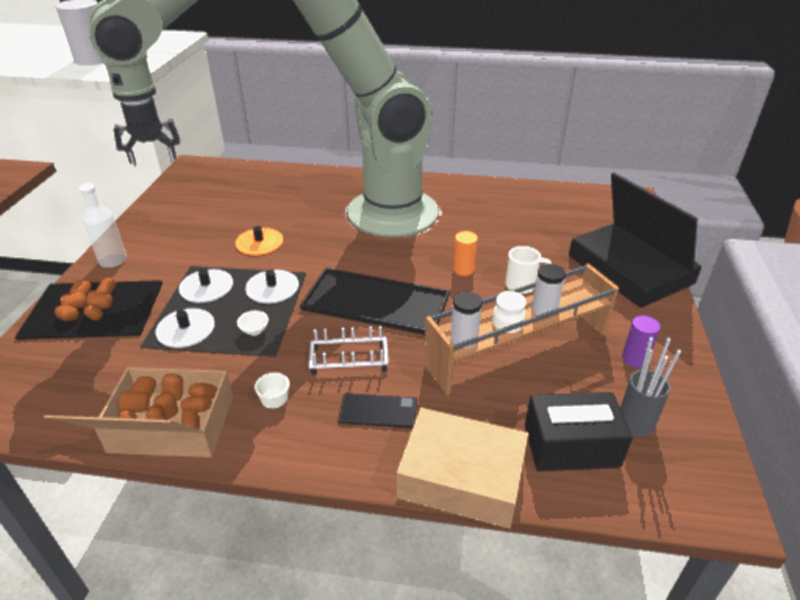

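The top view shows three white lids at (628,278), (563,354) and (636,346), with the bowl at (560,280). There are two canisters at (343,238) and (262,294), with the jar between them. The rack is at (457,257) and the tray at (446,345).

```bash
cat > h.py <<'E'
from workcell import manip
import cv2, numpy as np
def ray(d,uv,z):
    K=d["camera_matrix"]; T=d["world_to_cam"]; R,t=T[:3,:3],T[:3,3]
    c=-R.T@t; p=np.atleast_2d(np.asarray(uv,float))
    v=np.c_[(p[:,0]-K[0,2])/K[0,0],-(p[:,1]-K[1,2])/K[1,1],-np.ones(len(p))]@R
    return c+v*((z-c[2])/v[:,2])[:,None]
def proj(d,P):
    K=d["camera_matrix"]; T=d["world_to_cam"]; q=np.atleast_2d(P)@T[:3,:3].T+T[:3,3]
    return np.c_[K[0,0]*q[:,0]/-q[:,2]+K[0,2],K[1,1]*-q[:,1]/-q[:,2]+K[1,2]]
def comps(m,amin=30):
    n,l,s,c=cv2.connectedComponentsWithStats(m.astype(np.uint8))
    return [(l==i,s[i],c[i]) for i in range(1,n) if s[i][4]>=amin]
E
python3 - <<'E'
from h import *
T=manip.get_image("top");S=manip.get_image("scene")
np.save("T0.npy",T,allow_pickle=True);np.save("S0.npy",S,allow_pickle=True)
for n,d,z,(x0,y0,x1,y1) in (("top",T,.011,(335,155,432,250)),("scene",S,.011,(95,165,200,225))):
    im=d["color"];hsv=cv2.cvtColor(im,cv2.COLOR_BGR2HSV)
    m=(hsv[...,2]>130)&(hsv[...,1]<60); r=np.zeros_like(m); r[y0:y1,x0:x1]=1
    for mm,s,c in comps(m&r,100):
        cn=max(cv2.findContours(mm.astype(np.uint8),0,1)[0],key=len)[:,0]
        P=ray(d,cv2.convexHull(cn)[:,0],z); (cx,cy),rad=cv2.minEnclosingCircle((P[:,:2]*1000).astype(np.float32))
        print(n,s,(cx,cy),rad)
# mosaic
a=cv2.resize(T["color"][140:190,258:326],(400,294),interpolation=2)
b=cv2.resize(S["color"][200:246,190:256],(400,279),interpolation=2)
c=cv2.resize(T["color"][130:230,120:250],(400,308),interpolation=2)
e=cv2.resize(S["color"][165:250,265:400],(400,252),interpolation=2)
M=np.zeros((602,800,3),np.uint8);M[:294,:400]=a;M[:279,400:]=b;M[294:602,:400]=c;M[294:546,400:]=e
cv2.imwrite("pics/mos.png",M[:600])
E
```

```text
top [ 383  159   37   37 1011] (595.5263061523438, -388.4241027832031) 66.7410888671875
top [348 170  21  20 319] (584.4196166992188, -233.13990783691406) 36.60126495361328
top [ 389  203   37   38 1058] (436.9494934082031, -403.8174743652344) 66.62576293945312
top [ 342  208   38   38 1070] (415.3994445800781, -238.96153259277344) 66.64885711669922
scene [114 172  35  22 534] (434.0368347167969, -404.3492431640625) 70.06035614013672
scene [157 172  34  22 524] (412.12841796875, -239.45675659179688) 69.61054229736328
scene [ 99 197  39  26 674] (593.3598022460938, -390.1220703125) 69.33658599853516
scene [151 198  21  17 256] (554.77294921875, -241.56045532226562) 45.74213790893555
```

View pics/mos.png

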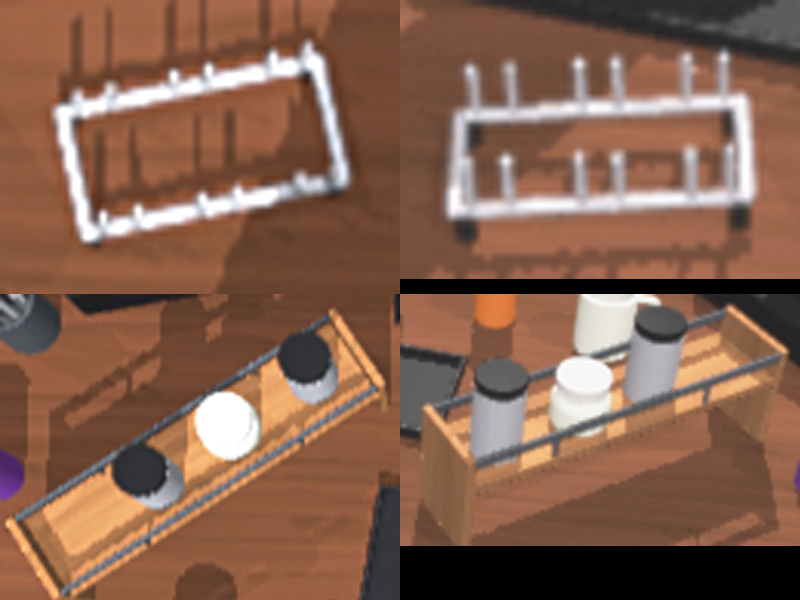

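Lids measured in both views agree to about 3 mm. The crops give me the rack corners, tine tops and shelf corners; I'll fit those next.

```bash
cat > rack.py <<'E'
from h import *
T=np.load("T0.npy",allow_pickle=True).item();S=np.load("S0.npy",allow_pickle=True).item()
def fit(L,W):
    L=np.array(L,float);W=np.array(W)[:,:2]*1000
    a,b=L-L.mean(0),W-W.mean(0); th=np.arctan2((a[:,0]*b[:,1]-a[:,1]*b[:,0]).sum(),(a*b).sum())
    R=np.array([[np.cos(th),-np.sin(th)],[np.sin(th),np.cos(th)]]);t=W.mean(0)-R@L.mean(0)
    return t.round(1),np.degrees(th).round(2),np.abs(a@R.T-b).max(0).round(1), (np.linalg.norm(b)/np.linalg.norm(a)).round(3)
tp=lambda a:np.array(a)/5.882+[258,140]; sp=lambda a:(np.array(a)-[400,0])/6.06+[190,200]
xs=[-70.5,-49.5,-10.5,10.5,49.5,70.5]
# rack x := image right in top (world -y); rack y then = away from robot (x+)... right-handed: x=-y_w -> y=+x_w
C=[(-81,38),(-81,-38),(81,-38),(81,38)]
print("topC",fit(C,ray(T,tp([(66,108),(92,232),(340,183),(315,65)]),.02)))
tt=tp([(77,95),(110,86),(173,73),(208,67),(273,54),(307,44),(103,215),(138,208),(203,195),(238,188),(300,176)])
L=[(x,38) for x in xs]+[(x,-38) for x in xs[:5]]
print("topT",fit(L,ray(T,tt,.058)))
# scene: right = +y world
print("sceC",fit([(81,-38),(-81,-38),(-81,38),(81,38)],ray(S,sp([(462,118),(742,106),(745,200),(455,208)]),.02)))
st=sp([(470,66),(510,64),(578,60),(616,58),(685,55),(723,53),(467,158),(506,156),(579,152),(617,150),(690,148),(730,146)])
L=[(x,-38) for x in xs[::-1]]+[(x,38) for x in xs[::-1]]
print("sceT",fit(L,ray(S,st,.058)))
E
python3 rack.py; python3 - <<'E'
from h import *
T=np.load("T0.npy",allow_pickle=True).item();S=np.load("S0.npy",allow_pickle=True).item()
tp=lambda a:(np.array(a)-[0,294])*[130/400,100/308]+[120,130]
# shelf end panel tops z=.137: left end outer corners, right end
P=ray(T,tp([(10,521),(60,596),(335,311),(383,381)]),.137);print("shelf corners",(P*1000).round(0).tolist(),"centre",(P.mean(0)*1000).round(1))
v=(P[2]+P[3]-P[0]-P[1])/2;print("dir",np.degrees(np.arctan2(v[1],v[0])),np.linalg.norm(v))
for n,p in (("canA",(305,357)),("canB",(140,472)),):print(n,(ray(T,tp([p]),.2)*1000).round(1))
print("jar",(ray(T,tp([(226,424)]),.162)*1000).round(1))
sp=lambda a:(np.array(a)-[400,294])*[135/400,85/252]+[265,165]
for n,p in (("canB",(661,325)),("canA",(502,379))):print("sce",n,(ray(S,sp([p]),.2)*1000).round(1))
# tray corners at rim
P=ray(T,np.array([(381,299),(522,322),(513,390),(371,369)])/1.5625,.016);print("tray",(P*1000).round(0).tolist(),(P.mean(0)*1000).round(0))
E
```

```text
topC (array([631.5,   3.1]), np.float64(-78.26), array([2.1, 4.3]), np.float64(0.966))
topT (array([633.4,   4.3]), np.float64(-76.97), array([1.1, 0.9]), np.float64(1.0))
sceC (array([632.2,   6.4]), np.float64(-78.6), array([2.2, 1.7]), np.float64(0.981))
sceT (array([630.2,   6. ]), np.float64(-77.33), array([1.1, 0.7]), np.float64(0.997))
shelf corners [[468.0, 564.0, 137.0], [389.0, 506.0, 137.0], [704.0, 225.0, 137.0], [627.0, 171.0, 137.0]] centre [546.8 366.1 137. ]
dir -54.914939487773985 0.4117554423009396
canA [[636.3 248.6 200. ]]
canB [[513.1 413.1 200. ]]
jar [[571.7 333.9 162. ]]
sce canB [[525.9 417.  200. ]]
sce canA [[643.6 252.9 200. ]]
tray [[533.0, 176.0, 16.0], [486.0, -146.0, 16.0], [332.0, -124.0, 16.0], [374.0, 195.0, 16.0]] [431.  25.  16.]
```

```bash
cat >> h.py <<'E'
from scipy.spatial.transform import Rotation as Ro
az=np.radians(-77.2); r=np.array([np.cos(az),np.sin(az),0]); a=np.array([-r[1],r[0],0]); up=np.array([0,0,1.])
RACK=np.array([631.8,5.1,0])
def orient(d,y): return Ro.from_matrix(np.c_[np.cross(y,d),y,d])
PICK=orient((r-up)/2**.5,a); PLACE=orient((-r-up)/2**.5,a)
def delta(P,R,show=True):
    s=manip.read_state(); c=Ro.from_rotvec(s["eef_rot"])
    print("t",round(s["time_s"],2),"pos",(s["eef_pos"]*1000).round(1),"dp",(P-s["eef_pos"]*1000).round(1),"twist",np.degrees((R*c.inv()).as_rotvec()).round(1),
      "F",s["contact_force"].round(1),"M",s["wrist_torque"].round(2),"w",round(s["grip_width"]*1000,1),"q",s["q"].round(2))
def pickP(x,y,h=0): return np.array([x,y,24+h])+13.2*r
def placeP(k,h=0): return RACK+60*k*r+16.3*r+up*(64.8+h)
E
python3 -c "
from h import *
delta(pickP(436,-404,100),PICK)"
```

```text
t 0.2 pos [ 256.9 -569.5  230.9] dp [ 182.   152.7 -106.9] twist [-43.5  21.6  74.2] F [-0.5 -0.1 -0.2] M [-0.01  0.02 -0.06] w 85.4 q [ 1.08  0.52 -0.04  1.6   0.02  1.02 -0.11]
```

Request:
arm_command(commands=[{"dp":[15,13,0],"twist":[0,0,7]},{"dp":[15,13,0],"twist":[0,0,7]},{"dp":[15,13,0],"twist":[0,0,7]},{"dp":[15,13,0],"twist":[0,0,7]},{"dp":[15,13,0],"twist":[0,0,7]},{"dp":[15,13,0],"twist":[0,0,7]},{"dp":[15,13,0],"twist":[0,0,7]},{"dp":[15,13,0],"twist":[0,0,7]}], hand=1)

```text
time_s: 0.87
eef_pos: [0.3776, -0.465, 0.2312]
eef_rot: [-2.395, -2.032, 0.0]
contact_force: [-0.3, 0.4, -0.1]
grip_width: 0.0856
```

Request:
arm_command(commands=[{"dp":[15,13,0],"twist":[0,0,7]},{"dp":[15,13,0],"twist":[0,0,7]},{"dp":[15,13,0],"twist":[0,0,7]},{"dp":[15,10,0],"twist":[0,0,1.6]},{"dp":[0,0,0],"twist":[-6.3,-1.4,0]},{"dp":[0,0,0],"twist":[-6.3,-1.4,0]},{"dp":[0,0,0],"twist":[-6.3,-1.4,0]},{"dp":[0,0,0],"twist":[-6.3,-1.4,0]}])

```text
time_s: 1.53
eef_pos: [0.4373, -0.4165, 0.2318]
eef_rot: [1.731, 2.164, -0.388]
contact_force: [0.7, -1.3, -0.5]
grip_width: 0.0856
```

```bash
python3 -c "
from h import *
delta(pickP(436,-404,100),PICK)"
```

```text
t 1.53 pos [ 437.3 -416.5  231.8] dp [   1.7   -0.4 -107.8] twist [-19.3  -4.3   0.1] F [ 0.7 -1.3 -0.5] M [0.26 0.1  0.01] w 85.6 q [ 0.65  0.36 -0.21  1.96  0.71  0.66  0.15]
```

Request:
arm_command(commands=[{"dp":[1,0,-20],"twist":[-6.4,-1.4,0]},{"dp":[0,0,-20],"twist":[-6.4,-1.4,0]},{"dp":[0,0,-20],"twist":[-6.4,-1.4,0]},{"dp":[0,0,-20],"twist":[0,0,0]},{"dp":[0,0,-25],"twist":[0,0,0]},{"dp":[0,0,0],"twist":[0,0,0]}])

```text
time_s: 2.03
eef_pos: [0.4326, -0.4214, 0.1508]
eef_rot: [1.651, 2.039, -0.551]
contact_force: [-1.2, 1.1, -0.5]
grip_width: 0.0857
```

```bash
python3 - <<'E'
from h import *
delta(pickP(436,-404,0),PICK)
b=[cv2.resize(manip.get_image(n)["color"][y:y+120,x:x+130],(400,369),interpolation=2) for n,x,y in(("top",335,150),("scene",85,110))]
cv2.imwrite("pics/p1.png",np.hstack(b))
E
```

```text
t 2.03 pos [ 432.6 -421.4  150.8] dp [   6.3    4.5 -126.8] twist [-9.2 -3.3  1.3] F [-1.2  1.1 -0.5] M [ 0.63  0.13 -0.03] w 85.7 q [ 0.4   0.5   0.    2.13  1.32  0.52 -0.57]
```

View pics/p1.png

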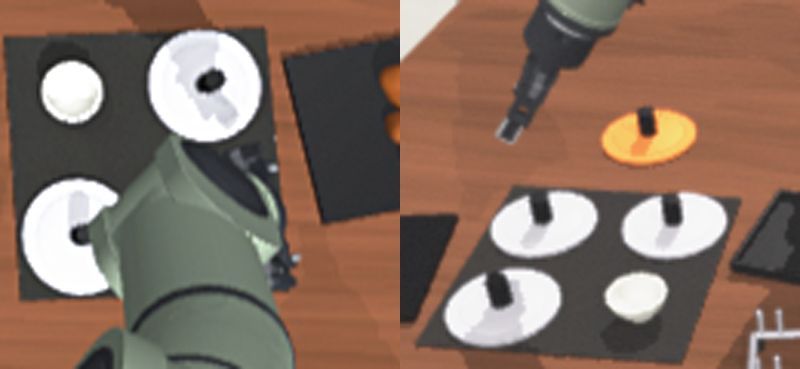

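The pictures show the tool tilted about 36° above the lid at crop (590,225) in the scene half. It lags because of joint speed, so I'll correct with slower rows.

Request:
arm_command(commands=[{"dp":[2,1,-8],"twist":[-3.1,-1,0.4]},{"dp":[2,1,-8],"twist":[-3.1,-1,0.4]},{"dp":[2,2,-8],"twist":[-3,-1,0.4]},{"dp":[0,0,-8]},{"dp":[0,0,-8]},{"dp":[0,0,-8]},{"dp":[0,0,0]},{"dp":[0,0,0]}])

```text
schema error: expected keys dp, twist
```

```bash
python3 -c "
from h import *
delta(pickP(436,-404,0),PICK)"
```

```text
t 2.13 pos [ 433.3 -422.7  154.3] dp [   5.6    5.8 -130.3] twist [-9.1 -3.2  1.3] F [-0.4 -0.6  0.5] M [0.62 0.16 0.  ] w 85.3 q [ 0.4   0.5   0.    2.13  1.31  0.53 -0.56]
```

Request:
arm_command(commands=[{"dp":[2,2,-8],"twist":[-3.1,-1,0.4]},{"dp":[2,2,-8],"twist":[-3.1,-1,0.4]},{"dp":[2,2,-8],"twist":[-3,-1,0.4]},{"dp":[0,0,-10],"twist":[0,0,0]},{"dp":[0,0,-10],"twist":[0,0,0]},{"dp":[0,0,-10],"twist":[0,0,0]},{"dp":[0,0,0],"twist":[0,0,0]},{"dp":[0,0,0],"twist":[0,0,0]}])

```text
time_s: 2.8
eef_pos: [0.4384, -0.4183, 0.1034]
eef_rot: [1.543, 1.925, -0.635]
contact_force: [0.2, 0.2, 0.6]
grip_width: 0.0854
```

```bash
python3 -c "
from h import *
delta(pickP(436,-404,0),PICK)"
```

```text
t 2.8 pos [ 438.4 -418.3  103.4] dp [  0.6   1.5 -79.4] twist [-0.6 -0.4  0.3] F [0.2 0.2 0.6] M [0.68 0.19 0.  ] w 85.4 q [ 0.32  0.65  0.01  2.22  1.82  0.67 -1.19]
```

Request:
arm_command(commands=[{"dp":[0,1,-12],"twist":[0,0,0]},{"dp":[0,0,-12],"twist":[0,0,0]},{"dp":[0,0,-12],"twist":[0,0,0]},{"dp":[0,0,-12],"twist":[0,0,0]},{"dp":[0,0,-12],"twist":[0,0,0]},{"dp":[0,0,-10],"twist":[0,0,0]},{"dp":[0,0,-5],"twist":[0,0,0]},{"dp":[0,0,-3],"twist":[0,0,0]}])

```text
time_s: 3.47
eef_pos: [0.4382, -0.4169, 0.0244]
eef_rot: [1.542, 1.927, -0.635]
contact_force: [-0.3, -1.0, 0.7]
grip_width: 0.0854
```

```bash
python3 - <<'E'
from h import *
delta(pickP(436,-404,0),PICK)
b=[cv2.resize(manip.get_image(n)["color"][y:y+90,x:x+97],(400,371),interpolation=2) for n,x,y in(("top",345,160),("scene",95,135))]
cv2.imwrite("pics/p2.png",np.hstack(b))
E
```

```text
t 3.47 pos [ 438.2 -416.9   24.4] dp [ 0.7  0.  -0.4] twist [-0.6 -0.5  0.3] F [-0.3 -1.   0.7] M [ 0.7   0.15 -0.04] w 85.4 q [ 0.36  0.83 -0.05  2.21  2.    0.76 -1.41]
```

View pics/p2.png

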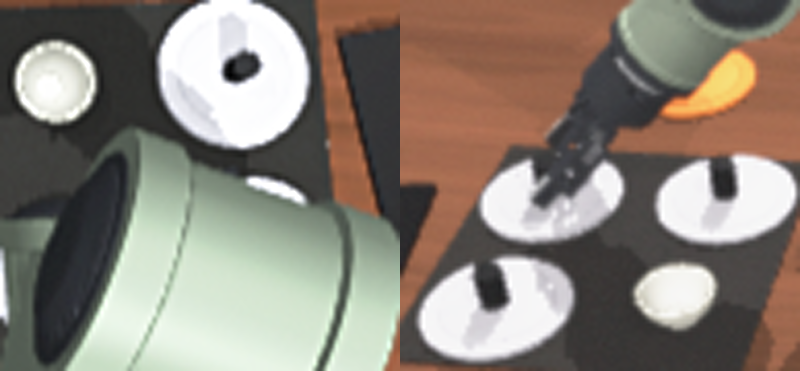

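The fingers straddle the knob of lid 2 in the scene half at about (555,185). Closing now.

Request:
arm_command(commands=[{"dp":[0,0,0],"twist":[0,0,0]},{"dp":[0,0,0],"twist":[0,0,0]},{"dp":[0,0,0],"twist":[0,0,0]},{"dp":[0,0,0],"twist":[0,0,0]},{"dp":[0,0,0],"twist":[0,0,0]},{"dp":[0,0,0],"twist":[0,0,0]},{"dp":[0,0,0],"twist":[0,0,0]},{"dp":[0,0,0],"twist":[0,0,0]}], hand=0, force=80)

```text
time_s: 4.23
eef_pos: [0.4384, -0.4166, 0.0247]
eef_rot: [1.541, 1.927, -0.634]
contact_force: [-1.9, 4.9, 8.9]
grip_width: 0.0239
```

Request:
arm_command(commands=[{"dp":[0,0,2],"twist":[0,0,0]},{"dp":[0,0,5],"twist":[0,0,0]},{"dp":[0,0,8],"twist":[0,0,0]},{"dp":[0,0,15],"twist":[0,0,0]},{"dp":[0,0,15],"twist":[0,0,0]},{"dp":[0,0,15],"twist":[0,0,0]},{"dp":[0,0,15],"twist":[0,0,0]},{"dp":[0,0,15],"twist":[0,0,0]}])

```text
time_s: 4.9
eef_pos: [0.4381, -0.4165, 0.1155]
eef_rot: [1.542, 1.927, -0.634]
contact_force: [0.6, -1.1, -2.7]
grip_width: 0.0243
```

```bash
python3 -c "
from h import *
delta(placeP(-1,150),PLACE)"
```

```text
t 4.9 pos [ 438.1 -416.5  115.5] dp [184.  464.2  99.3] twist [87.2 19.3 -0.1] F [ 0.6 -1.1 -2.7] M [ 0.98  0.19 -0.05] w 24.3 q [ 0.31  0.62  0.02  2.23  1.79  0.65 -1.15]
```

Request:
arm_command(commands=[{"dp":[5,5,15],"twist":[0,0,0]},{"dp":[5,10,15],"twist":[2,0.4,0]},{"dp":[8,15,15],"twist":[4,0.9,0]},{"dp":[8,20,15],"twist":[4.5,1,0]},{"dp":[8,20,15],"twist":[4.5,1,0]},{"dp":[8,20,10],"twist":[4.5,1,0]},{"dp":[8,20,10],"twist":[4.5,1,0]},{"dp":[8,20,5],"twist":[4.5,1,0]}])

```text
time_s: 5.57
eef_pos: [0.4868, -0.3062, 0.202]
eef_rot: [1.791, 2.235, -0.323]
contact_force: [0.0, -0.7, -1.6]
grip_width: 0.0241
```

Request:
arm_command(commands=[{"dp":[8,20,0],"twist":[4.5,1,0]},{"dp":[8,20,0],"twist":[4.5,1,0]},{"dp":[8,20,0],"twist":[4.5,1,0]},{"dp":[8,20,0],"twist":[4.5,1,0]},{"dp":[8,20,0],"twist":[4.5,1,0]},{"dp":[8,20,0],"twist":[4.5,1,0]},{"dp":[8,20,0],"twist":[4.5,1,0]},{"dp":[8,20,0],"twist":[4.5,1,0]}])

```text
time_s: 6.23
eef_pos: [0.5504, -0.1472, 0.2007]
eef_rot: [-1.802, -2.258, -0.259]
contact_force: [0.5, 0.6, -2.2]
grip_width: 0.0238
```

```bash
python3 -c "
from h import *
delta(placeP(-1,150),PLACE)"
```

```text
t 6.23 pos [ 550.4 -147.2  200.7] dp [ 71.7 194.9  14.1] twist [27.2  5.5 -0.3] F [ 0.5  0.6 -2.2] M [-0.42 -0.1  -0.01] w 23.8 q [ 0.63  0.61 -0.49  1.63  0.    1.1   0.42]
```

Request:
arm_command(commands=[{"dp":[8,20,3],"twist":[4.5,0.9,0]},{"dp":[8,20,3],"twist":[4.5,0.9,0]},{"dp":[8,20,3],"twist":[4.5,0.9,0]},{"dp":[8,20,3],"twist":[4.5,0.9,0]},{"dp":[8,20,2],"twist":[4.5,0.9,0]},{"dp":[8,20,0],"twist":[4.5,0.9,0]},{"dp":[8,20,0],"twist":[0,0,0]},{"dp":[8,20,0],"twist":[0,0,0]}])

```text
time_s: 6.9
eef_pos: [0.6142, 0.0117, 0.2128]
eef_rot: [-1.532, -1.925, -0.629]
contact_force: [0.2, 1.1, -1.5]
grip_width: 0.0239
```

Request:
arm_command(commands=[{"dp":[4,20,0],"twist":[0,0,0]},{"dp":[3,15,0],"twist":[0,0,0]},{"dp":[0,0,0],"twist":[0,0,0]},{"dp":[0,0,0],"twist":[0,0,0]}])

```text
time_s: 7.23
eef_pos: [0.6207, 0.0476, 0.2139]
eef_rot: [-1.529, -1.929, -0.627]
contact_force: [0.3, -1.2, -1.7]
grip_width: 0.0238
```

```bash
python3 -c "
from h import *
delta(placeP(-1,150),PLACE)"
```

```text
t 7.23 pos [620.7  47.6 213.9] dp [1.4 0.1 0.9] twist [ 0.5  0.2 -0.4] F [ 0.3 -1.2 -1.7] M [-1.03 -0.22 -0.02] w 23.8 q [ 0.55  0.83 -0.65  1.46 -0.3   1.2   0.4 ]
```

Request:
arm_command(commands=[{"dp":[1,0,-15],"twist":[0.5,0.2,-0.4]},{"dp":[0,0,-15],"twist":[0,0,0]},{"dp":[0,0,-15],"twist":[0,0,0]},{"dp":[0,0,-15],"twist":[0,0,0]},{"dp":[0,0,-15],"twist":[0,0,0]},{"dp":[0,0,-15],"twist":[0,0,0]},{"dp":[0,0,0],"twist":[0,0,0]},{"dp":[0,0,0],"twist":[0,0,0]}])

```text
time_s: 7.9
eef_pos: [0.6216, 0.0471, 0.1227]
eef_rot: [-1.532, -1.913, -0.634]
contact_force: [0.4, 0.6, -0.9]
grip_width: 0.024
```

```bash
python3 - <<'E'
from h import *
delta(placeP(-1,0),PLACE)
b=[cv2.resize(manip.get_image(n)["color"][y:y+75,x:x+80],(400,375),interpolation=2) for n,x,y in(("top",250,125),("scene",180,170))]
cv2.imwrite("pics/p3.png",np.hstack(b))
E
```

```text
t 7.9 pos [621.6  47.1 122.7] dp [  0.5   0.6 -57.9] twist [-0.1 -0.1  0.1] F [ 0.4  0.6 -0.9] M [-0.9  -0.26  0.03] w 24.0 q [ 0.54  0.95 -0.63  1.49 -0.28  1.09  0.46]
```

View pics/p3.png

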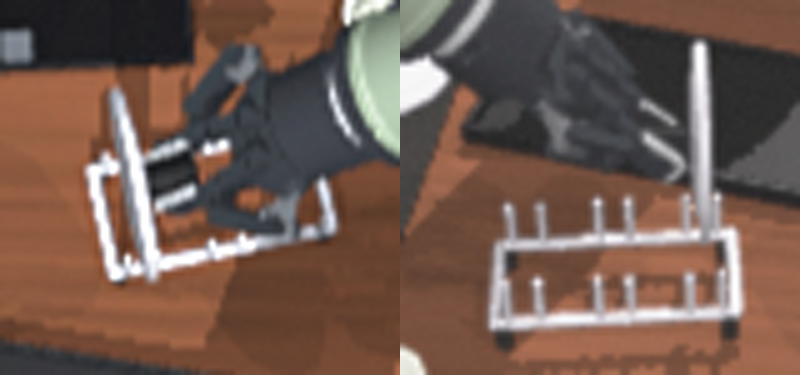

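```bash
python3 - <<'E'
from h import *
S=manip.get_image("scene");T=manip.get_image("top")
s=manip.read_state();R=Ro.from_rotvec(s["eef_rot"]);t=s["eef_pos"]*1000
# lid centre predicted from gripper, lid frame: PLACE relative
Rr=R*PLACE.inv(); c=t-Rr.apply(16.3*r-13.2*up)
print("pred lid centre",c.round(1),"slot",(RACK-60*r).round(1))
ax=Rr.apply(r); u=Rr.apply(up); y=Rr.apply(a)
P=np.array([c+65*u,c-65*u,c+65*y,c-65*y])/1000
print("scene px pred (crop) top,bot,far,near:",((proj(S,P)-[180,170])*5+[400,0]).round(0).tolist())
print("top px pred:",((proj(T,P)-[250,125])*5).round(0).tolist())
E
```

```text
pred lid centre [618.7  63.  137.7] slot [618.5  63.6   0. ]
scene px pred (crop) top,bot,far,near: [[694.0, 62.0], [700.0, 217.0], [701.0, 209.0], [693.0, 80.0]]
top px pred: [[137.0, 158.0], [131.0, 201.0], [114.0, 87.0], [154.0, 275.0]]
```

The lid sits over slot 1. Its end points match the prediction within 1 px in the top view, and in the scene view it lines up midway between the slot's tines. Descending slowly.

Request:
arm_command(commands=[{"dp":[0,0,-10],"twist":[0,0,0]},{"dp":[0,0,-10],"twist":[0,0,0]},{"dp":[0,0,-8],"twist":[0,0,0]},{"dp":[0,0,-6],"twist":[0,0,0]},{"dp":[0,0,-6],"twist":[0,0,0]},{"dp":[0,0,-6],"twist":[0,0,0]},{"dp":[0,0,-5],"twist":[0,0,0]},{"dp":[0,0,-3],"twist":[0,0,0]}])

```text
time_s: 8.77
eef_pos: [0.6217, 0.047, 0.0688]
eef_rot: [-1.532, -1.914, -0.635]
contact_force: [0.9, 0.6, -0.4]
grip_width: 0.0238
```

Request:
arm_command(commands=[{"dp":[0,0,-1],"twist":[0,0,0]},{"dp":[0,0,-1],"twist":[0,0,0]},{"dp":[0,0,-1],"twist":[0,0,0]},{"dp":[0,0,0],"twist":[0,0,0]}])

```text
time_s: 9.1
eef_pos: [0.6223, 0.0471, 0.0672]
eef_rot: [-1.532, -1.915, -0.636]
contact_force: [0.3, -0.5, 3.2]
grip_width: 0.0236
```

```bash
python3 -c "
from h import *
delta(placeP(-1,0),PLACE)"
```

```text
t 9.1 pos [622.3  47.1  67.2] dp [-0.2  0.6 -2.4] twist [-0.1 -0.   0.1] F [ 0.3 -0.5  3.2] M [-0.28 -0.12 -0.18] w 23.6 q [ 0.54  1.03 -0.61  1.49 -0.26  1.02  0.5 ]
```

Contact is felt at the seat (force changes by +5 N). Releasing to about 45 mm, then backing off along the tool axis.

Request:
arm_command(commands=[{"dp":[0,0,0],"twist":[0,0,0]},{"dp":[0,0,0],"twist":[0,0,0]},{"dp":[0,0,0],"twist":[0,0,0]},{"dp":[0,0,0],"twist":[0,0,0]},{"dp":[0,0,0],"twist":[0,0,0]}], hand=0.53)

```text
time_s: 9.52
eef_pos: [0.6219, 0.047, 0.0666]
eef_rot: [-1.532, -1.915, -0.635]
contact_force: [0.1, -0.7, -0.2]
grip_width: 0.0452
```

Request:
arm_command(commands=[{"dp":[1.6,-6.9,7.1],"twist":[0,0,0]},{"dp":[1.6,-6.9,7.1],"twist":[0,0,0]},{"dp":[1.6,-6.9,7.1],"twist":[0,0,0]},{"dp":[1.6,-6.9,7.1],"twist":[0,0,0]},{"dp":[3,-14,14],"twist":[0,0,0]},{"dp":[3,-14,14],"twist":[0,0,0]},{"dp":[3,-14,14],"twist":[0,0,0]},{"dp":[3,-14,14],"twist":[0,0,0]}])

```text
time_s: 10.18
eef_pos: [0.6405, -0.0381, 0.1524]
eef_rot: [-1.533, -1.915, -0.635]
contact_force: [0.2, -0.1, 0.0]
grip_width: 0.0455
```

```bash
python3 - <<'E'
from h import *
delta(pickP(414,-239,100),PICK)
b=[cv2.resize(manip.get_image(n)["color"][y:y+75,x:x+80],(400,375),interpolation=2) for n,x,y in(("top",250,125),("scene",180,170))]
cv2.imwrite("pics/p4.png",np.hstack(b))
E
```

```text
t 10.18 pos [640.5 -38.1 152.4] dp [-223.6 -213.8  -28.4] twist [-87.8 -19.9   0.1] F [ 0.2 -0.1  0. ] M [-0.77 -0.11  0.02] w 45.5 q [ 0.61  0.96 -0.6   1.34 -0.25  1.27  0.49]
```

View pics/p4.png

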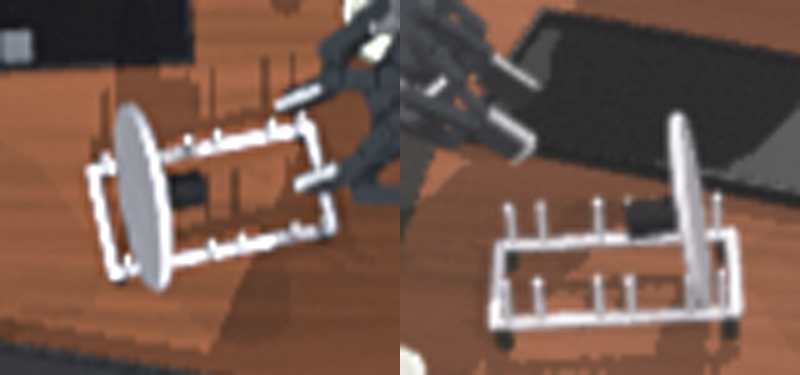

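Lid 1 of 3 stands in the left slot, leaning slightly, with its knob toward the empty slots. Next is lid 3 at (414,-239).

Request:
arm_command(commands=[{"dp":[-5,-5,15],"twist":[-4.4,-1,0]},{"dp":[-10,-10,15],"twist":[-4.4,-1,0]},{"dp":[-12,-12,10],"twist":[-4.4,-1,0]},{"dp":[-12,-12,10],"twist":[-4.4,-1,0]},{"dp":[-12,-12,0],"twist":[-4.4,-1,0]},{"dp":[-12,-12,0],"twist":[-4.4,-1,0]},{"dp":[-12,-12,0],"twist":[-4.4,-1,0]},{"dp":[-12,-12,0],"twist":[-4.4,-1,0]}], hand=1)

```text
time_s: 10.95
eef_pos: [0.5526, -0.1241, 0.2015]
eef_rot: [-1.886, -2.358, -0.146]
contact_force: [0.1, 0.2, -0.7]
grip_width: 0.086
```

Request:
arm_command(commands=[{"dp":[-12,-12,0],"twist":[-4.4,-1,0]},{"dp":[-12,-12,0],"twist":[-4.4,-1,0]},{"dp":[-12,-12,0],"twist":[-4.4,-1,0]},{"dp":[-12,-12,0],"twist":[-4.4,-1,0]},{"dp":[-12,-12,0],"twist":[-4.4,-1,0]},{"dp":[-12,-12,0],"twist":[-4.4,-1,0]},{"dp":[-12,-12,0],"twist":[-4.4,-1,0]},{"dp":[-12,-12,0],"twist":[-4.4,-1,0]}])

```text
time_s: 11.62
eef_pos: [0.4569, -0.2197, 0.2015]
eef_rot: [1.709, 2.139, -0.411]
contact_force: [0.2, -1.0, -1.2]
grip_width: 0.0853
```

Request:
arm_command(commands=[{"dp":[-10,-10,0],"twist":[-4.4,-1,0]},{"dp":[-8,-8,0],"twist":[-4.4,-1,0]},{"dp":[-6,-4,0],"twist":[-4.4,-1,0]},{"dp":[0,0,0],"twist":[-4.4,-1,0]},{"dp":[0,0,0],"twist":[0,0,0]},{"dp":[0,0,0],"twist":[0,0,0]}])

```text
time_s: 12.12
eef_pos: [0.4333, -0.2406, 0.2004]
eef_rot: [1.529, 1.918, -0.634]
contact_force: [0.8, -0.5, -0.5]
grip_width: 0.0856
```

```bash
python3 - <<'E'
from h import *
delta(pickP(414.5,-239,60),PICK)
d=manip.get_image("scene");im=d["color"];hsv=cv2.cvtColor(im,cv2.COLOR_BGR2HSV)
m=(hsv[...,2]>130)&(hsv[...,1]<60); q=np.zeros_like(m); q[165:225,95:200]=1
for mm,s,c in comps(m&q,100):
    P=ray(d,cv2.convexHull(np.argwhere(mm)[:,::-1].astype(np.int32))[:,0],.011); print(s,cv2.minEnclosingCircle((P[:,:2]*1000).astype(np.float32)))
E
```

```text
t 12.12 pos [ 433.3 -240.6  200.4] dp [ -15.9  -11.2 -116.4] twist [ 0.   0.  -0.1] F [ 0.8 -0.5 -0.5] M [0.76 0.13 0.02] w 85.6 q [-0.08  0.38 -0.04  2.32  1.26  0.85 -0.96]
[157 172  34  22 524] ((412.12841796875, -239.45681762695312), 69.61048889160156)
[ 99 197  39  26 673] ((593.3596801757812, -390.1221008300781), 69.33650207519531)
[151 198  21  17 256] ((553.2545166015625, -238.82876586914062), 45.92985534667969)
```

Request:
arm_command(commands=[{"dp":[-2,-2,-12],"twist":[0,0,0]},{"dp":[-2,-2,-12],"twist":[0,0,0]},{"dp":[-2,-2,-12],"twist":[0,0,0]},{"dp":[-2,-1,-12],"twist":[0,0,0]},{"dp":[-2,-1,-12],"twist":[0,0,0]},{"dp":[-2,-1,-12],"twist":[0,0,0]},{"dp":[-2,-1,-12],"twist":[0,0,0]},{"dp":[-2,-1,-12],"twist":[0,0,0]}])

```text
time_s: 12.83
eef_pos: [0.4173, -0.2534, 0.1048]
eef_rot: [1.534, 1.913, -0.633]
contact_force: [2.4, -0.4, 0.4]
grip_width: 0.0852
```

```bash
python3 -c "
from h import *
delta(pickP(414.5,-239,0),PICK)"
```

```text
t 12.83 pos [ 417.3 -253.4  104.8] dp [  0.2   1.5 -80.8] twist [0.  0.2 0.2] F [ 2.4 -0.4  0.4] M [ 0.75  0.12 -0.  ] w 85.2 q [-0.06  0.61 -0.04  2.39  1.57  0.8  -1.38]
```

Request:
arm_command(commands=[{"dp":[0,1,-10],"twist":[0,0,0]},{"dp":[0,0.5,-10],"twist":[0,0,0]},{"dp":[0,0,-12],"twist":[0,0,0]},{"dp":[0,0,-12],"twist":[0,0,0]},{"dp":[0,0,-12],"twist":[0,0,0]},{"dp":[0,0,-12],"twist":[0,0,0]},{"dp":[0,0,-8],"twist":[0,0,0]},{"dp":[0,0,-4],"twist":[0,0,0]}])

```text
time_s: 13.5
eef_pos: [0.4171, -0.2518, 0.0244]
eef_rot: [1.533, 1.913, -0.635]
contact_force: [0.3, -0.1, 1.1]
grip_width: 0.0855
```

```bash
python3 -c "
from h import *
delta(pickP(414.5,-239,0),PICK)"
```

```text
t 13.5 pos [ 417.1 -251.8   24.4] dp [ 0.3 -0.1 -0.4] twist [0.1 0.1 0.2] F [ 0.3 -0.1  1.1] M [ 0.74  0.12 -0.01] w 85.5 q [-0.03  0.83 -0.07  2.38  1.76  0.85 -1.65]
```

Request:
arm_command(commands=[{"dp":[0,0,0],"twist":[0,0,0]},{"dp":[0,0,0],"twist":[0,0,0]},{"dp":[0,0,0],"twist":[0,0,0]},{"dp":[0,0,0],"twist":[0,0,0]},{"dp":[0,0,0],"twist":[0,0,0]},{"dp":[0,0,0],"twist":[0,0,0]},{"dp":[0,0,0],"twist":[0,0,0]},{"dp":[0,0,0],"twist":[0,0,0]}], hand=0, force=80)

```text
time_s: 14.17
eef_pos: [0.4175, -0.251, 0.0256]
eef_rot: [1.529, 1.913, -0.634]
contact_force: [-2.7, 7.0, 13.2]
grip_width: 0.0241
```

Request:
arm_command(commands=[{"dp":[0,0,2],"twist":[0,0,0]},{"dp":[0,0,5],"twist":[0,0,0]},{"dp":[0,0,8],"twist":[0,0,0]},{"dp":[3,0,15],"twist":[0,0,0]},{"dp":[3,0,15],"twist":[0,0,0]},{"dp":[3,0,15],"twist":[0,0,0]},{"dp":[3,0,15],"twist":[0,0,0]},{"dp":[3,0,15],"twist":[0,0,0]}])

```text
time_s: 14.83
eef_pos: [0.4322, -0.251, 0.1163]
eef_rot: [1.531, 1.914, -0.633]
contact_force: [-0.6, -0.5, -1.5]
grip_width: 0.0241
```

```bash
python3 -c "
from h import *
delta(placeP(0,150)+1.5*r,PLACE)"
```

```text
t 14.83 pos [ 432.2 -251.   116.3] dp [203.5 238.7  98.5] twist [87.9 20.1  0.2] F [-0.6 -0.5 -1.5] M [ 0.97  0.26 -0.  ] w 24.1 q [-0.07  0.59 -0.03  2.36  1.51  0.8  -1.3 ]
```

Request:
arm_command(commands=[{"dp":[8,4,15],"twist":[0,0,0]},{"dp":[8,6,15],"twist":[2.4,0.6,0]},{"dp":[10,8,15],"twist":[4.5,1,0]},{"dp":[10,10,15],"twist":[4.5,1,0]},{"dp":[10,12,15],"twist":[4.5,1,0]},{"dp":[10,12,10],"twist":[4.5,1,0]},{"dp":[10,12,10],"twist":[4.5,1,0]},{"dp":[10,12,4],"twist":[4.5,1,0]}])

```text
time_s: 15.5
eef_pos: [0.5043, -0.1788, 0.2101]
eef_rot: [1.812, 2.264, -0.264]
contact_force: [-0.9, 0.4, -2.4]
grip_width: 0.024
```

Request:
arm_command(commands=[{"dp":[10,12,0],"twist":[4.5,1,0]},{"dp":[10,12,0],"twist":[4.5,1,0]},{"dp":[10,12,0],"twist":[4.5,1,0]},{"dp":[10,12,0],"twist":[4.5,1,0]},{"dp":[10,12,0],"twist":[4.5,1,0]},{"dp":[10,12,0],"twist":[4.5,1,0]},{"dp":[10,12,0],"twist":[4.5,1,0]},{"dp":[10,12,0],"twist":[4.5,1,0]}])

```text
time_s: 16.17
eef_pos: [0.5838, -0.0835, 0.2084]
eef_rot: [-1.782, -2.227, -0.317]
contact_force: [0.5, 0.1, -2.2]
grip_width: 0.024
```

Request:
arm_command(commands=[{"dp":[10,12,0],"twist":[4.5,1,0]},{"dp":[10,12,0],"twist":[4.5,1,0]},{"dp":[10,12,0],"twist":[4.5,1,0]},{"dp":[10,12,0],"twist":[4.5,1,0]},{"dp":[7,12,0],"twist":[4.5,1,0]},{"dp":[0,6,0],"twist":[0,0,0]},{"dp":[0,0,0],"twist":[0,0,0]},{"dp":[0,0,0],"twist":[0,0,0]}])

```text
time_s: 16.83
eef_pos: [0.63, -0.0175, 0.2079]
eef_rot: [-1.555, -1.946, -0.61]
contact_force: [-0.8, -0.4, -2.0]
grip_width: 0.0242
```

```bash
python3 -c "
from h import *
delta(placeP(0,90)+1.5*r,PLACE)"
```

```text
t 16.83 pos [630.  -17.5 207.9] dp [  5.8   5.3 -53.1] twist [2.1 0.5 0.1] F [-0.8 -0.4 -2. ] M [-0.99 -0.23  0.01] w 24.2 q [ 0.58  0.85 -0.58  1.39 -0.29  1.28  0.45]
```

Request:
arm_command(commands=[{"dp":[3,3,-10],"twist":[2.1,0.5,0]},{"dp":[3,2,-12],"twist":[0,0,0]},{"dp":[0,0,-12],"twist":[0,0,0]},{"dp":[0,0,-12],"twist":[0,0,0]},{"dp":[0,0,-12],"twist":[0,0,0]},{"dp":[0,0,-12],"twist":[0,0,0]},{"dp":[0,0,-10],"twist":[0,0,0]},{"dp":[0,0,0],"twist":[0,0,0]}])

```text
time_s: 17.5
eef_pos: [0.6354, -0.0128, 0.1248]
eef_rot: [-1.533, -1.912, -0.634]
contact_force: [0.1, -0.6, -1.6]
grip_width: 0.024
```

```bash
python3 - <<'E'
from h import *
delta(placeP(0,0)+1.5*r,PLACE)
b=[cv2.resize(manip.get_image(n)["color"][y:y+75,x:x+80],(400,375),interpolation=2) for n,x,y in(("top",250,125),("scene",180,170))]
cv2.imwrite("pics/p5.png",np.hstack(b))
E
```

```text
t 17.5 pos [635.4 -12.8 124.8] dp [  0.4   0.6 -60. ] twist [-0.1 -0.2  0.2] F [ 0.1 -0.6 -1.6] M [-1.02 -0.25 -0.01] w 24.0 q [ 0.57  0.97 -0.57  1.39 -0.28  1.2   0.51]
```

View pics/p5.png

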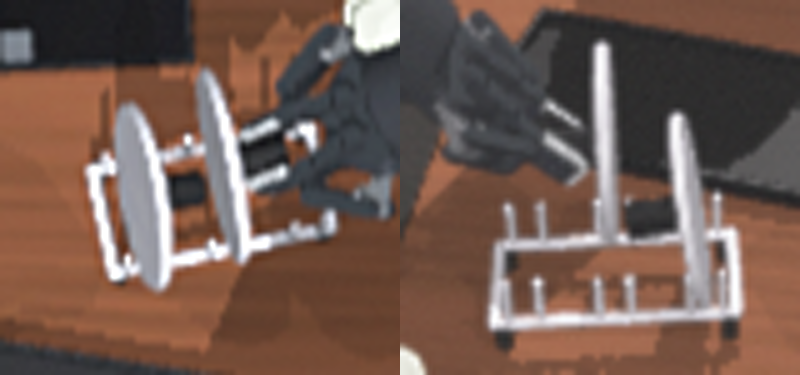

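The disc is about 2–3 mm to the right of slot 2's centre: disc foot at x≈608 against a tine mean of 613. I'll shift it 2 mm and lower it.

Request:
arm_command(commands=[{"dp":[-0.2,2.2,-8],"twist":[0,0,0]},{"dp":[0,0,-10],"twist":[0,0,0]},{"dp":[0,0,-8],"twist":[0,0,0]},{"dp":[0,0,-8],"twist":[0,0,0]},{"dp":[0,0,-8],"twist":[0,0,0]},{"dp":[0,0,-6],"twist":[0,0,0]},{"dp":[0,0,-5],"twist":[0,0,0]},{"dp":[0,0,-2],"twist":[0,0,0]}])

```text
time_s: 18.27
eef_pos: [0.6359, -0.0106, 0.0713]
eef_rot: [-1.533, -1.913, -0.635]
contact_force: [-0.2, -0.5, -2.0]
grip_width: 0.0242
```

Request:
arm_command(commands=[{"dp":[0,0,-1],"twist":[0,0,0]},{"dp":[0,0,-1],"twist":[0,0,0]},{"dp":[0,0,-1],"twist":[0,0,0]},{"dp":[0,0,0],"twist":[0,0,0]}])

```text
time_s: 18.6
eef_pos: [0.6362, -0.0107, 0.0693]
eef_rot: [-1.533, -1.914, -0.636]
contact_force: [0.8, 0.6, -1.3]
grip_width: 0.0242
```

```bash
python3 -c "
from h import *
delta(placeP(0,0),PLACE)"
```

```text
t 18.6 pos [636.2 -10.7  69.3] dp [-0.8 -0.1 -4.5] twist [-0.1 -0.   0.2] F [ 0.8  0.6 -1.3] M [-1.04 -0.21  0.03] w 24.2 q [ 0.57  1.05 -0.56  1.4  -0.26  1.13  0.55]
```

Request:
arm_command(commands=[{"dp":[0,0,-1],"twist":[0,0,0]},{"dp":[0,0,-1],"twist":[0,0,0]},{"dp":[0,0,-1],"twist":[0,0,0]},{"dp":[0,0,0],"twist":[0,0,0]}])

```text
time_s: 18.93
eef_pos: [0.6365, -0.0106, 0.0666]
eef_rot: [-1.533, -1.914, -0.637]
contact_force: [1.2, -1.0, 3.2]
grip_width: 0.024
```

```bash
python3 -c "
from h import *
delta(placeP(0,0),PLACE)"
```

```text
t 18.93 pos [636.5 -10.6  66.6] dp [-1.1 -0.2 -1.8] twist [-0.1 -0.   0.2] F [ 1.2 -1.   3.2] M [-0.48 -0.16 -0.15] w 24.0 q [ 0.56  1.05 -0.56  1.4  -0.26  1.13  0.55]
```

Seated, with the same contact signature as the first lid. Releasing and retreating, then on toward lid 1 at (594.5,-389).

Request:
arm_command(commands=[{"dp":[0,0,0],"twist":[0,0,0]},{"dp":[0,0,0],"twist":[0,0,0]},{"dp":[0,0,0],"twist":[0,0,0]},{"dp":[0,0,0],"twist":[0,0,0]},{"dp":[0,0,0],"twist":[0,0,0]}], hand=0.53)

```text
time_s: 19.35
eef_pos: [0.6361, -0.0107, 0.0662]
eef_rot: [-1.533, -1.914, -0.636]
contact_force: [0.3, -1.2, -0.9]
grip_width: 0.0447
```

Request:
arm_command(commands=[{"dp":[1.6,-6.9,7.1],"twist":[0,0,0]},{"dp":[1.6,-6.9,7.1],"twist":[0,0,0]},{"dp":[1.6,-6.9,7.1],"twist":[0,0,0]},{"dp":[1.6,-6.9,7.1],"twist":[0,0,0]},{"dp":[3,-14,14],"twist":[0,0,0]},{"dp":[3,-14,14],"twist":[0,0,0]},{"dp":[3,-14,14],"twist":[0,0,0]},{"dp":[3,-14,14],"twist":[0,0,0]}])

```text
time_s: 20.02
eef_pos: [0.6547, -0.0958, 0.1521]
eef_rot: [-1.534, -1.915, -0.636]
contact_force: [0.4, -0.3, -0.1]
grip_width: 0.0451
```

Request:
arm_command(commands=[{"dp":[-3,-5,15],"twist":[-4.4,-1,0]},{"dp":[-3,-15,15],"twist":[-4.4,-1,0]},{"dp":[-3,-15,10],"twist":[-4.4,-1,0]},{"dp":[-3,-15,10],"twist":[-4.4,-1,0]},{"dp":[-3,-15,0],"twist":[-4.4,-1,0]},{"dp":[-3,-15,0],"twist":[-4.4,-1,0]},{"dp":[-3,-15,0],"twist":[-4.4,-1,0]},{"dp":[-3,-15,0],"twist":[-4.4,-1,0]}], hand=1)

```text
time_s: 20.68
eef_pos: [0.6306, -0.2058, 0.2022]
eef_rot: [-1.889, -2.358, -0.147]
contact_force: [0.6, -0.3, 0.0]
grip_width: 0.085
```

Request:
arm_command(commands=[{"dp":[-3,-15,0],"twist":[-4.4,-1,0]},{"dp":[-3,-15,0],"twist":[-4.4,-1,0]},{"dp":[-3,-15,0],"twist":[-4.4,-1,0]},{"dp":[-3,-15,0],"twist":[-4.4,-1,0]},{"dp":[-3,-15,0],"twist":[-4.4,-1,0]},{"dp":[-3,-15,0],"twist":[-4.4,-1,0]},{"dp":[-3,-15,0],"twist":[-4.4,-1,0]},{"dp":[-3,-15,0],"twist":[-4.4,-1,0]}])

```text
time_s: 21.35
eef_pos: [0.6067, -0.3254, 0.2022]
eef_rot: [1.711, 2.136, -0.411]
contact_force: [-0.1, -0.7, -0.8]
grip_width: 0.0852
```

Request:
arm_command(commands=[{"dp":[0,-15,0],"twist":[-4.4,-1,0]},{"dp":[0,-10,0],"twist":[-4.4,-1,0]},{"dp":[0,-5,0],"twist":[-4.4,-1,0]},{"dp":[0,0,0],"twist":[-4.4,-1,0]},{"dp":[0,0,0],"twist":[0,0,0]},{"dp":[0,0,0],"twist":[0,0,0]}])

```text
time_s: 21.85
eef_pos: [0.6071, -0.3532, 0.2006]
eef_rot: [1.529, 1.917, -0.632]
contact_force: [0.3, -0.3, 0.9]
grip_width: 0.0854
```

```bash
python3 - <<'E'
from h import *
delta(pickP(595,-389,2),PICK)
b=[cv2.resize(manip.get_image(n)["color"][y:y+75,x:x+80],(400,375),interpolation=2) for n,x,y in(("top",250,125),("scene",180,170))]
cv2.imwrite("pics/p6.png",np.hstack(b))
E
```

```text
t 21.85 pos [ 607.1 -353.2  200.6] dp [  -9.2  -48.7 -174.6] twist [ 0.   0.1 -0.1] F [ 0.3 -0.3  0.9] M [0.73 0.1  0.01] w 85.4 q [-0.04  0.62  0.23  1.86  1.09  0.68 -0.53]
```

View pics/p6.png

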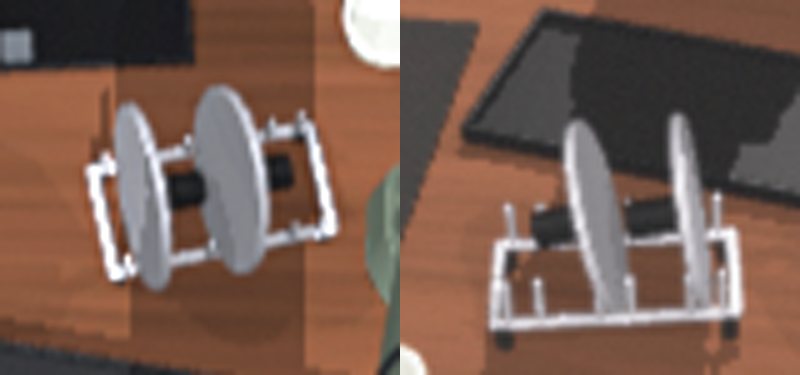

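Lid 2 stands in the middle slot. It leans about 13°, so its knob tip comes close to slot 3's centre plane. I'll put the last lid in biased outward and pre-leaned by 5°.

Request:
arm_command(commands=[{"dp":[-2,-12,-12],"twist":[0,0,0]},{"dp":[-2,-12,-12],"twist":[0,0,0]},{"dp":[-2,-12,-12],"twist":[0,0,0]},{"dp":[-2,-12,-12],"twist":[0,0,0]},{"dp":[-1,-0.7,-14],"twist":[0,0,0]},{"dp":[0,0,-14],"twist":[0,0,0]},{"dp":[0,0,-14],"twist":[0,0,0]},{"dp":[0,0,-14],"twist":[0,0,0]}])

```text
time_s: 22.62
eef_pos: [0.5973, -0.4048, 0.0969]
eef_rot: [1.534, 1.911, -0.632]
contact_force: [0.1, 0.6, -0.4]
grip_width: 0.0852
```

```bash
python3 - <<'E'
from h import *
delta(pickP(595,-389,2),PICK)
E
```

```text
t 22.62 pos [ 597.3 -404.8   96.9] dp [  0.6   2.9 -70.9] twist [0.1 0.3 0.2] F [ 0.1  0.6 -0.4] M [ 0.7   0.11 -0.  ] w 85.2 q [-0.01  0.81  0.32  1.88  1.34  0.49 -0.83]
```

Request:
arm_command(commands=[{"dp":[0,2,-10],"twist":[0,0,0]},{"dp":[0,1,-10],"twist":[0,0,0]},{"dp":[0,0,-10],"twist":[0,0,0]},{"dp":[0,0,-10],"twist":[0,0,0]},{"dp":[0,0,-12],"twist":[0,0,0]},{"dp":[0,0,-10],"twist":[0,0,0]},{"dp":[0,0,-6],"twist":[0,0,0]},{"dp":[0,0,-2],"twist":[0,0,0]}])

```text
time_s: 23.28
eef_pos: [0.5972, -0.4011, 0.0263]
eef_rot: [1.532, 1.913, -0.633]
contact_force: [0.8, -0.3, 0.7]
grip_width: 0.0854
```

```bash
python3 - <<'E'
from h import *
delta(pickP(595,-389,2),PICK)
E
```

```text
t 23.28 pos [ 597.2 -401.1   26.3] dp [ 0.7 -0.8 -0.3] twist [0.1 0.2 0.1] F [ 0.8 -0.3  0.7] M [0.68 0.15 0.03] w 85.4 q [-0.03  0.95  0.34  1.88  1.51  0.45 -1.08]
```

Request:
arm_command(commands=[{"dp":[0,0,0],"twist":[0,0,0]},{"dp":[0,0,0],"twist":[0,0,0]},{"dp":[0,0,0],"twist":[0,0,0]},{"dp":[0,0,0],"twist":[0,0,0]},{"dp":[0,0,0],"twist":[0,0,0]},{"dp":[0,0,0],"twist":[0,0,0]},{"dp":[0,0,0],"twist":[0,0,0]},{"dp":[0,0,0],"twist":[0,0,0]}], hand=0, force=80)

```text
time_s: 23.95
eef_pos: [0.5978, -0.3999, 0.0273]
eef_rot: [1.53, 1.913, -0.633]
contact_force: [-2.0, 4.1, 6.9]
grip_width: 0.0238
```

Request:
arm_command(commands=[{"dp":[0,0,2],"twist":[0,0,0]},{"dp":[0,0,5],"twist":[0,0,0]},{"dp":[0,0,8],"twist":[0,0,0]},{"dp":[0,0,15],"twist":[0,0,0]},{"dp":[0,0,15],"twist":[0,0,0]},{"dp":[0,0,15],"twist":[0,0,0]},{"dp":[0,0,15],"twist":[0,0,0]},{"dp":[0,0,15],"twist":[0,0,0]}])

```text
time_s: 24.62
eef_pos: [0.5974, -0.3998, 0.1176]
eef_rot: [1.53, 1.914, -0.633]
contact_force: [-0.0, 0.5, -2.0]
grip_width: 0.0236
```

```bash
cat >> h.py <<'E'
TI=Ro.from_rotvec(a*np.radians(5))
PLACE3=TI*PLACE
def place3(h,c=2): return RACK+r*(61.7+c)+up*(78+h)+TI.apply(18.3*r-13.2*up)
E
python3 -c "
from h import *
delta(place3(150),PLACE3)"
```

```text
t 24.62 pos [ 597.4 -399.8  117.6] dp [ 52.3 326.2  95.6] twist [92.7 21.2  0.2] F [-0.   0.5 -2. ] M [ 0.96  0.2  -0.07] w 23.6 q [-0.02  0.77  0.32  1.89  1.29  0.51 -0.76]
```

Request:
arm_command(commands=[{"dp":[0,4,15],"twist":[0,0,0]},{"dp":[2,8,15],"twist":[2.4,0.6,0]},{"dp":[2,14,15],"twist":[4.4,1,0]},{"dp":[2,14,15],"twist":[4.4,1,0]},{"dp":[2,14,15],"twist":[4.4,1,0]},{"dp":[2,14,10],"twist":[4.4,1,0]},{"dp":[2,14,10],"twist":[4.4,1,0]},{"dp":[2,14,0],"twist":[4.4,1,0]}])

```text
time_s: 25.28
eef_pos: [0.6121, -0.3047, 0.2137]
eef_rot: [1.819, 2.275, -0.247]
contact_force: [0.1, 1.1, -1.1]
grip_width: 0.0237
```

Request:
arm_command(commands=[{"dp":[2,14,0],"twist":[4.4,1,0]},{"dp":[2,14,0],"twist":[4.4,1,0]},{"dp":[2,14,0],"twist":[4.4,1,0]},{"dp":[2,14,0],"twist":[4.4,1,0]},{"dp":[2,14,0],"twist":[4.4,1,0]},{"dp":[2,14,0],"twist":[4.4,1,0]},{"dp":[2,14,0],"twist":[4.4,1,0]},{"dp":[2,14,0],"twist":[4.4,1,0]}])

```text
time_s: 25.95
eef_pos: [0.6274, -0.1929, 0.2111]
eef_rot: [-1.779, -2.225, -0.32]
contact_force: [-0.7, 0.8, -1.5]
grip_width: 0.0238
```

Request:
arm_command(commands=[{"dp":[2,14,0],"twist":[4.4,1,0]},{"dp":[2,14,0],"twist":[4.4,1,0]},{"dp":[2,14,0],"twist":[4.4,1,0]},{"dp":[2,14,0],"twist":[4.4,1,0]},{"dp":[2,14,0],"twist":[4.4,1,0]},{"dp":[2,14,0],"twist":[4.4,1,0]},{"dp":[2,10,0],"twist":[0,0,0]},{"dp":[0,0,0],"twist":[0,0,0]}])

```text
time_s: 26.62
eef_pos: [0.6413, -0.0975, 0.2098]
eef_rot: [-1.509, -1.889, -0.657]
contact_force: [0.4, 0.7, -0.1]
grip_width: 0.0236
```

```bash
python3 -c "
from h import *
delta(place3(60),PLACE3)"
```

```text
t 26.62 pos [641.3 -97.5 209.8] dp [  8.4  23.9 -86.5] twist [2.8 0.6 0. ] F [ 0.4  0.7 -0.1] M [-1.   -0.29  0.05] w 23.6 q [ 0.64  0.93 -0.54  1.22 -0.31  1.46  0.53]
```

Request:
arm_command(commands=[{"dp":[4,12,0],"twist":[2.8,0.6,0]},{"dp":[4.4,12,0],"twist":[0,0,0]},{"dp":[0,0,-14],"twist":[0,0,0]},{"dp":[0,0,-14],"twist":[0,0,0]},{"dp":[0,0,-14],"twist":[0,0,0]},{"dp":[0,0,-14],"twist":[0,0,0]},{"dp":[0,0,-14],"twist":[0,0,0]},{"dp":[0,0,-12],"twist":[0,0,0]}])

```text
time_s: 27.28
eef_pos: [0.6493, -0.0757, 0.1261]
eef_rot: [-1.481, -1.85, -0.689]
contact_force: [0.7, -0.4, -2.4]
grip_width: 0.0238
```

```bash
python3 - <<'E'
from h import *
delta(place3(0),PLACE3)
b=[cv2.resize(manip.get_image(n)["color"][y:y+75,x:x+80],(400,375),interpolation=2) for n,x,y in(("top",250,125),("scene",170,170))]
cv2.imwrite("pics/p7.png",np.hstack(b))
E
```

```text
t 27.28 pos [649.3 -75.7 126.1] dp [  0.4   2.  -62.8] twist [ 0.  -0.1  0.1] F [ 0.7 -0.4 -2.4] M [-1.09 -0.26  0.03] w 23.8 q [ 0.62  1.05 -0.54  1.23 -0.31  1.37  0.58]
```

View pics/p7.png

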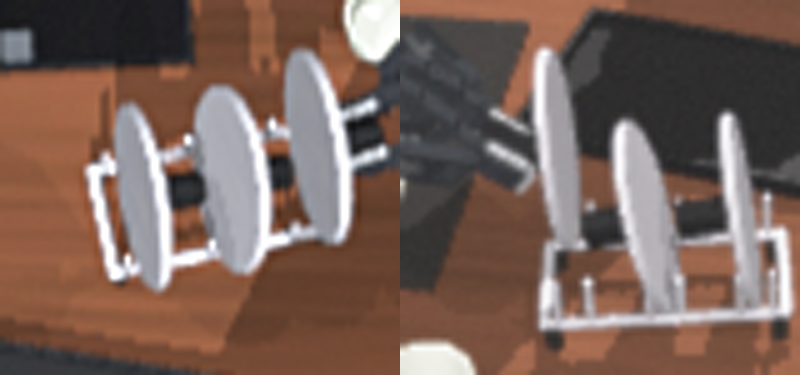

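Request:
arm_command(commands=[{"dp":[0,1,-6],"twist":[0,0,0]},{"dp":[0,0,-5],"twist":[0,0,0]},{"dp":[0,0,-4],"twist":[0,0,0]},{"dp":[0,0,-4],"twist":[0,0,0]},{"dp":[0,0,-3],"twist":[0,0,0]}])

```text
time_s: 27.8
eef_pos: [0.6497, -0.0743, 0.106]
eef_rot: [-1.48, -1.851, -0.69]
contact_force: [-0.4, 0.2, -1.2]
grip_width: 0.0235
```

Request:
arm_command(commands=[{"dp":[0,0,-2],"twist":[0,0,0]},{"dp":[0,0,-2],"twist":[0,0,0]},{"dp":[0,0,-2],"twist":[0,0,0]}])

```text
time_s: 28.05
eef_pos: [0.6497, -0.0743, 0.1002]
eef_rot: [-1.48, -1.851, -0.69]
contact_force: [0.6, -0.6, -1.0]
grip_width: 0.0239
```

Request:
arm_command(commands=[{"dp":[0,0,-2],"twist":[0,0,0]},{"dp":[0,0,-2],"twist":[0,0,0]},{"dp":[0,0,-2],"twist":[0,0,0]}])

```text
time_s: 28.3
eef_pos: [0.6497, -0.0744, 0.0941]
eef_rot: [-1.481, -1.851, -0.69]
contact_force: [0.1, -0.1, -0.9]
grip_width: 0.0238
```

```bash
python3 - <<'E'
from h import *
delta(place3(0),PLACE3)
b=[cv2.resize(manip.get_image(n)["color"][y:y+w*75//80,x:x+w],(400,375),interpolation=2) for n,x,y,w in(("top",290,130,40),("scene",185,190,50))]
cv2.imwrite("pics/p8.png",np.hstack(b))
E
```

```text
t 28.3 pos [649.7 -74.4  94.1] dp [ -0.    0.7 -30.9] twist [-0.  -0.   0.1] F [ 0.1 -0.1 -0.9] M [-1.08 -0.25 -0.04] w 23.8 q [ 0.62  1.1  -0.53  1.23 -0.3   1.34  0.6 ]
```

View pics/p8.png

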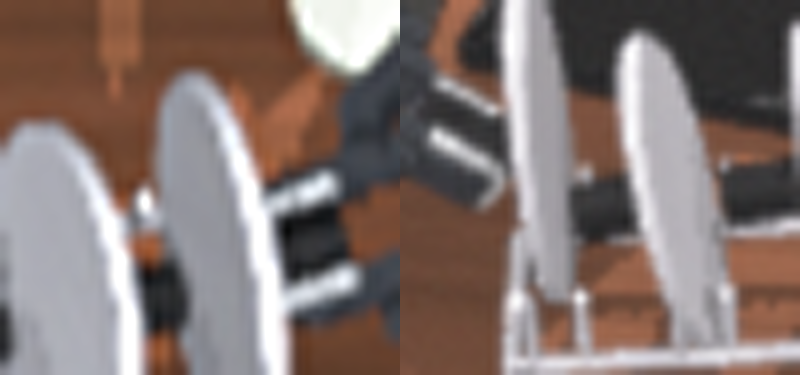

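The last lid's foot is well between slot 3's tines (disc at about 553, tines at 518 and 581), with no contact force. Continuing down.

Request:
arm_command(commands=[{"dp":[0,0,-4],"twist":[0,0,0]},{"dp":[0,0,-4],"twist":[0,0,0]},{"dp":[0,0,-4],"twist":[0,0,0]},{"dp":[0,0,-4],"twist":[0,0,0]},{"dp":[0,0,-4],"twist":[0,0,0]},{"dp":[0,0,-4],"twist":[0,0,0]}])

```text
time_s: 28.9
eef_pos: [0.6496, -0.0743, 0.0697]
eef_rot: [-1.48, -1.85, -0.69]
contact_force: [-0.1, 0.3, -1.3]
grip_width: 0.024
```

Request:
arm_command(commands=[{"dp":[0,0,-2],"twist":[0,0,0]},{"dp":[0,0,-1],"twist":[0,0,0]},{"dp":[0,0,-1],"twist":[0,0,0]},{"dp":[0,0,0],"twist":[0,0,0]}])

```text
time_s: 29.23
eef_pos: [0.6498, -0.0743, 0.0663]
eef_rot: [-1.48, -1.85, -0.69]
contact_force: [-1.0, 0.0, -1.6]
grip_width: 0.0243
```

```bash
python3 - <<'E'
from h import *
delta(place3(0),PLACE3)
E
```

```text
t 29.23 pos [649.8 -74.3  66.3] dp [-0.1  0.6 -3.1] twist [-0.  -0.   0.1] F [-1.   0.  -1.6] M [-0.85 -0.27 -0.01] w 24.3 q [ 0.61  1.13 -0.52  1.23 -0.29  1.31  0.62]
```

Request:
arm_command(commands=[{"dp":[0,0,-1],"twist":[0,0,0]},{"dp":[0,0,-1],"twist":[0,0,0]},{"dp":[0,0,0],"twist":[0,0,0]}])

```text
time_s: 29.48
eef_pos: [0.6503, -0.0743, 0.0653]
eef_rot: [-1.481, -1.851, -0.692]
contact_force: [2.6, -1.1, 5.7]
grip_width: 0.024
```

```bash
python3 - <<'E'
from h import *
delta(place3(0),PLACE3)
E
```

```text
t 29.48 pos [650.3 -74.3  65.3] dp [-0.6  0.7 -2. ] twist [-0.1  0.   0.1] F [ 2.6 -1.1  5.7] M [ 0.26 -0.11 -0.39] w 24.0 q [ 0.61  1.13 -0.52  1.23 -0.29  1.31  0.62]
```

Request:
arm_command(commands=[{"dp":[0,0,0],"twist":[0,0,0]},{"dp":[0,0,0],"twist":[0,0,0]},{"dp":[0,0,0],"twist":[0,0,0]},{"dp":[0,0,0],"twist":[0,0,0]},{"dp":[0,0,0],"twist":[0,0,0]}], hand=0.53)

```text
time_s: 29.9
eef_pos: [0.6496, -0.0744, 0.0642]
eef_rot: [-1.48, -1.851, -0.69]
contact_force: [0.5, -1.0, 0.4]
grip_width: 0.0449
```

Request:
arm_command(commands=[{"dp":[1.7,-7.5,6.4],"twist":[0,0,0]},{"dp":[1.7,-7.5,6.4],"twist":[0,0,0]},{"dp":[1.7,-7.5,6.4],"twist":[0,0,0]},{"dp":[1.7,-7.5,6.4],"twist":[0,0,0]},{"dp":[3,-15,13],"twist":[0,0,0]},{"dp":[3,-15,13],"twist":[0,0,0]},{"dp":[3,-15,15],"twist":[0,0,0]},{"dp":[0,-10,20],"twist":[0,0,0]}])

```text
time_s: 30.57
eef_pos: [0.6655, -0.1615, 0.1511]
eef_rot: [-1.482, -1.85, -0.689]
contact_force: [0.3, 0.3, -0.1]
grip_width: 0.0452
```

Request:
arm_command(commands=[{"dp":[-10,0,20],"twist":[-4.4,-1,0]},{"dp":[-15,0,20],"twist":[-4.4,-1,0]},{"dp":[-15,0,20],"twist":[-4.4,-1,0]},{"dp":[-15,0,20],"twist":[-4.4,-1,0]},{"dp":[-15,0,20],"twist":[-4.4,-1,0]},{"dp":[-15,0,20],"twist":[-4.4,-1,0]},{"dp":[-15,0,20],"twist":[-4.4,-1,0]},{"dp":[-15,0,10],"twist":[-4.4,-1,0]}])

```text
time_s: 31.23
eef_pos: [0.5505, -0.1601, 0.3044]
eef_rot: [-1.844, -2.304, -0.224]
contact_force: [-0.2, 0.5, -0.2]
grip_width: 0.0451
```

```bash
python3 - <<'E'
from h import *
s=manip.read_state();print(s["time_s"],(s["eef_pos"]*1000).round(),s["q"].round(2))
T=manip.get_image("top");S=manip.get_image("scene")
a_=cv2.resize(S["color"][150:250,180:400],(800,364),interpolation=2)
b_=cv2.resize(T["color"][125:225,120:340],(800,364),interpolation=2)
cv2.imwrite("pics/p9.png",cv2.resize(np.vstack([a_,b_]),(660,600)))
E
```

```text
31.2333 [ 551. -160.  304.] [ 0.58  0.47 -0.42  1.54 -0.03  1.26  0.43]
```

View pics/p9.png

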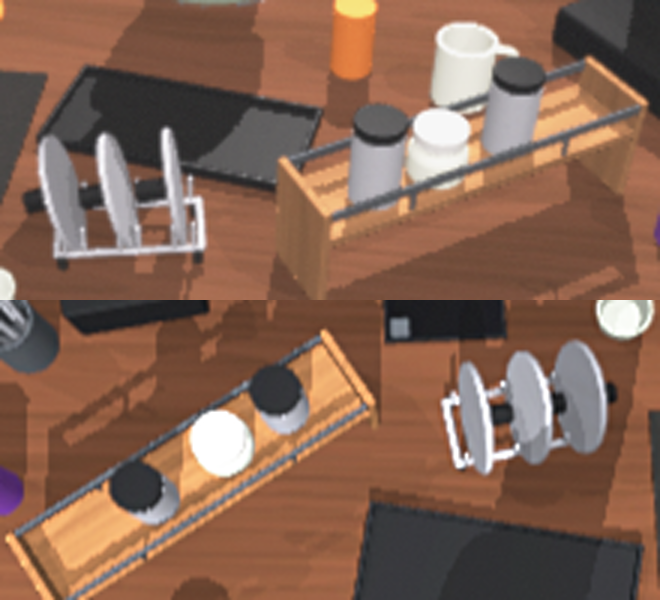

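All three lids stand in the rack, one per slot, with the knobs all facing right. Measuring the canisters next.

```bash
cat > cans.py <<'E'
from h import *
def cans():
    for n,(x0,y0,x1,y1) in (("top",(125,130,250,230)),("scene",(280,155,400,215))):
        d=manip.get_image(n);g=d["color"].max(2); m=np.zeros(g.shape,np.uint8); m[y0:y1,x0:x1]=g[y0:y1,x0:x1]<75
        m=cv2.morphologyEx(m,cv2.MORPH_OPEN,cv2.getStructuringElement(2,(7,7)))
        T=d["world_to_cam"];cam=-T[:3,:3].T@T[:3,3]
        for mm,s,c in comps(m,60):
            P=ray(d,cv2.convexHull(np.argwhere(mm)[:,::-1].astype(np.int32))[:,0],.2)[:,:2]*1000
            (x,y),rad=cv2.minEnclosingCircle(P.astype(np.float32))
            v=cam[:2]*1000-[x,y]; 
            Q=ray(d,[c],.193)[0]*1000
            print(n,s,"circ",round(x),round(y),round(rad,1),"centroid@.193",Q[:2].round(1))
if __name__=="__main__": cans()
E
python3 cans.py
```

```text
top [204 146  16  17 213] circ 624 273 27.0 centroid@.193 [624.8 273.9]
top [157 178  17  17 218] circ 517 414 27.3 centroid@.193 [517.7 416.4]
top [238 192  12  38 348] circ 446 166 58.4 centroid@.193 [440.2 163.2]
scene [365 155  35  28 538] circ 459 531 84.0 centroid@.193 [446.6 527.8]
```

```bash
python3 - <<'E'
from h import *
S=manip.get_image("scene")
print((ray(S,[(307,190.7),(352.7,174.3)],.2)*1000).round(1))
u=np.array([np.cos(np.radians(-55)),np.sin(np.radians(-55))])  # shelf long dir
for c in ((624.5,273),(517,415),(571.7,334)):
    v=np.array(c)-[546.8,366.1]; print(c,"along",(v@u).round(1),"across(+back)",(v@[-u[1],u[0]]).round(1))
E
```

```text
[[625.9 274.8 200. ]
 [519.7 416.  200. ]]
(624.5, 273) along 120.8 across(+back) 10.2
(517, 415) along -57.1 across(+back) 3.6
(571.7, 334) along 40.6 across(+back) 2.0
```

Both views agree: canister A at (625,274) has been knocked about 25 mm since the start, and canister B is at (518,415). I'll grip with the jaws across the shelf so the fingers straddle the can above the rails and stay off the jar.

```bash
cat >> h.py <<'E'
yc=np.array([np.cos(np.radians(35)),np.sin(np.radians(35)),0]); DOWN=orient(-up,yc)
E
python3 -c "
from h import *
delta(np.array([625,274,290]),DOWN)"
```

```text
t 31.48 pos [ 550.7 -159.9  301.1] dp [ 74.3 433.9 -11.1] twist [-12.9  -5.6  22.2] F [ 0.6 -0.9 -1.1] M [-0.22 -0.14 -0.01] w 45.2 q [ 0.58  0.48 -0.42  1.54 -0.04  1.26  0.43]
```

Request:
arm_command(commands=[{"dp":[0,20,0],"twist":[-4,-1,2.8]},{"dp":[5,28,0],"twist":[-4,-1,2.8]},{"dp":[6,30,0],"twist":[-2,0,2.8]},{"dp":[6,30,0],"twist":[0,0,2.8]},{"dp":[6,30,0],"twist":[0,0,2.8]},{"dp":[6,30,0],"twist":[0,0,2.8]},{"dp":[6,30,0],"twist":[0,0,2.8]},{"dp":[6,30,0],"twist":[0,0,2.8]}], hand=1)

```text
time_s: 32.15
eef_pos: [0.592, 0.0695, 0.2995]
eef_rot: [-1.417, -2.727, -0.026]
contact_force: [-0.5, -0.1, -0.7]
grip_width: 0.0857
```

```bash
python3 -c "
from h import *
delta(np.array([625,274,290]),DOWN)"
```

```text
t 32.15 pos [592.   69.5 299.5] dp [ 33.  204.5  -9.5] twist [-2.7 -3.  -0.1] F [-0.5 -0.1 -0.7] M [-0.08 -0.07 -0.04] w 85.7 q [ 0.17  0.48 -0.52  1.53  0.18  1.23  0.24]
```

Request:
arm_command(commands=[{"dp":[5,30,0],"twist":[-1,-1,0]},{"dp":[5,30,0],"twist":[-1,-1,0]},{"dp":[5,30,0],"twist":[-0.7,-1,0]},{"dp":[5,30,0],"twist":[0,0,0]},{"dp":[5,30,0],"twist":[0,0,0]},{"dp":[5,30,0],"twist":[0,0,0]},{"dp":[3,24,-10],"twist":[0,0,0]},{"dp":[0,0,-15],"twist":[0,0,0]}])

```text
time_s: 32.82
eef_pos: [0.6243, 0.2782, 0.2745]
eef_rot: [-1.444, -2.789, -0.003]
contact_force: [0.8, 0.3, -0.1]
grip_width: 0.0853
```

```bash
python3 -c "
from h import *
delta(np.array([625,274,155]),DOWN)
import cans; cans.cans()"
```

```text
t 32.82 pos [624.3 278.2 274.5] dp [   0.7   -4.2 -119.5] twist [-0.1 -0.  -0.3] F [ 0.8  0.3 -0.1] M [ 0.08  0.   -0.06] w 85.3 q [-0.2   0.62 -0.51  1.36  0.3   1.24 -0.12]
top [157 178  17  17 220] circ 517 414 27.3 centroid@.193 [517.8 416.2]
top [238 221   9   9  61] circ 401 170 13.9 centroid@.193 [400.5 170.9]
scene [365 155  35  28 536] circ 459 531 84.0 centroid@.193 [446.7 527.8]
```

Request:
arm_command(commands=[{"dp":[0.7,-4,-14],"twist":[0,0,0]},{"dp":[0,0,-16],"twist":[0,0,0]},{"dp":[0,0,-16],"twist":[0,0,0]},{"dp":[0,0,-16],"twist":[0,0,0]},{"dp":[0,0,-16],"twist":[0,0,0]},{"dp":[0,0,-16],"twist":[0,0,0]},{"dp":[0,0,-14],"twist":[0,0,0]},{"dp":[0,0,-10],"twist":[0,0,0]}])

```text
time_s: 33.58
eef_pos: [0.6255, 0.2672, 0.1562]
eef_rot: [1.451, 2.784, -0.003]
contact_force: [0.5, -0.9, -0.0]
grip_width: 0.0852
```

```bash
python3 - <<'E'
from h import *
delta(np.array([625,274,155]),DOWN)
S=manip.get_image("scene");T=manip.get_image("top")
cv2.imwrite("pics/p10.png",np.hstack([cv2.resize(S["color"][140:230,260:380],(400,300),interpolation=2),cv2.resize(T["color"][120:210,140:260],(400,300),interpolation=2)]))
E
```

```text
t 33.58 pos [625.5 267.2 156.2] dp [-0.5  6.8 -1.2] twist [0.1 0.  0.1] F [ 0.5 -0.9 -0. ] M [-0.03  0.05 -0.03] w 85.2 q [-0.2   0.73 -0.48  1.49  0.37  1.02 -0.16]
```

View pics/p10.png

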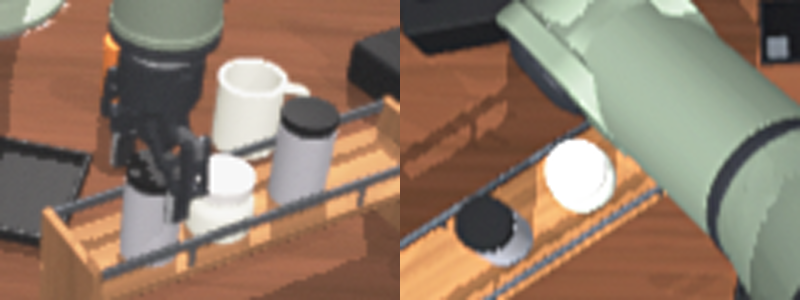

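The fingers straddle canister A (scene half, black lid at about (150,175)). Correcting 7 mm in y, then gripping.

Request:
arm_command(commands=[{"dp":[-0.5,3.5,-1],"twist":[0,0,0]},{"dp":[0,3.5,0],"twist":[0,0,0]},{"dp":[0,0,0],"twist":[0,0,0]}])

```text
time_s: 33.93
eef_pos: [0.6248, 0.277, 0.1578]
eef_rot: [1.447, 2.785, 0.002]
contact_force: [0.4, -0.0, -0.2]
grip_width: 0.0855
```

Request:
arm_command(commands=[{"dp":[0,0,0],"twist":[0,0,0]},{"dp":[0,0,0],"twist":[0,0,0]},{"dp":[0,0,0],"twist":[0,0,0]},{"dp":[0,0,0],"twist":[0,0,0]},{"dp":[0,0,0],"twist":[0,0,0]},{"dp":[0,0,0],"twist":[0,0,0]}], hand=0, force=60)

```text
time_s: 34.43
eef_pos: [0.6247, 0.2755, 0.1574]
eef_rot: [1.449, 2.785, -0.0]
contact_force: [-3.4, -1.8, 5.8]
grip_width: 0.055
```

Request:
arm_command(commands=[{"dp":[0,0,3],"twist":[0,0,0]},{"dp":[0,0,6],"twist":[0,0,0]},{"dp":[0,0,12],"twist":[0,0,0]},{"dp":[0,0,15],"twist":[0,0,0]},{"dp":[0,0,15],"twist":[0,0,0]},{"dp":[0,0,15],"twist":[0,0,0]},{"dp":[0,0,15],"twist":[0,0,0]},{"dp":[0,0,10],"twist":[0,0,0]}])

```text
time_s: 35.1
eef_pos: [0.625, 0.2759, 0.2504]
eef_rot: [1.448, 2.784, 0.002]
contact_force: [0.8, -1.0, -2.0]
grip_width: 0.0549
```

```bash
python3 -c "
from h import *
delta(np.array([450,85,62]),DOWN)"
```

```text
t 35.1 pos [625.  275.9 250.4] dp [-175.  -190.9 -188.4] twist [ 0.   0.2 -0. ] F [ 0.8 -1.  -2. ] M [ 0.02 -0.01  0.  ] w 54.9 q [-0.2   0.64 -0.5   1.39  0.32  1.19 -0.13]
```

Request:
arm_command(commands=[{"dp":[-10,-7,0],"twist":[0,0,0]},{"dp":[-16,-14,0],"twist":[0,0,0]},{"dp":[-16,-16,0],"twist":[0,0,0]},{"dp":[-16,-17,0],"twist":[0,0,0]},{"dp":[-16,-17,0],"twist":[0,0,0]},{"dp":[-16,-17,0],"twist":[0,0,0]},{"dp":[-16,-17,0],"twist":[0,0,0]},{"dp":[-16,-17,0],"twist":[0,0,0]}])

```text
time_s: 35.77
eef_pos: [0.5019, 0.1529, 0.2484]
eef_rot: [1.448, 2.784, -0.0]
contact_force: [0.3, -0.5, -2.4]
grip_width: 0.0552
```

Request:
arm_command(commands=[{"dp":[-16,-17,-10],"twist":[0,0,0]},{"dp":[-16,-17,-15],"twist":[0,0,0]},{"dp":[-12,-17,-20],"twist":[0,0,0]},{"dp":[-6,-12,-20],"twist":[0,0,0]},{"dp":[-3,-6,-20],"twist":[0,0,0]},{"dp":[0,0,-20],"twist":[0,0,0]},{"dp":[0,0,-20],"twist":[0,0,0]},{"dp":[0,0,-20],"twist":[0,0,0]}])

```text
time_s: 36.43
eef_pos: [0.4501, 0.0846, 0.1026]
eef_rot: [1.448, 2.784, 0.001]
contact_force: [0.7, -0.6, -2.2]
grip_width: 0.0549
```

```bash
python3 -c "
from h import *
delta(np.array([450,85,64]),DOWN)"
```

```text
t 36.43 pos [450.1  84.6 102.6] dp [ -0.1   0.4 -38.6] twist [ 0.1  0.2 -0. ] F [ 0.7 -0.6 -2.2] M [ 0.03 -0.03  0.01] w 54.9 q [ 0.04  0.5  -0.45  2.12  0.39  0.6  -0.08]
```

Request:
arm_command(commands=[{"dp":[0,0,-12],"twist":[0,0,0]},{"dp":[0,0,-12],"twist":[0,0,0]},{"dp":[0,0,-8],"twist":[0,0,0]},{"dp":[0,0,-4],"twist":[0,0,0]},{"dp":[0,0,-2],"twist":[0,0,0]},{"dp":[0,0,-1],"twist":[0,0,0]},{"dp":[0,0,0],"twist":[0,0,0]}])

```text
time_s: 37.02
eef_pos: [0.4499, 0.0847, 0.0642]
eef_rot: [1.448, 2.784, 0.0]
contact_force: [-0.1, 0.0, -3.5]
grip_width: 0.0549
```

```bash
python3 -c "
from h import *
delta(np.array([450,85,63]),DOWN)"
```

```text
t 37.02 pos [449.9  84.7  64.2] dp [ 0.1  0.3 -1.2] twist [ 0.1  0.2 -0. ] F [-0.1  0.  -3.5] M [ 0.08  0.05 -0.01] w 54.9 q [-0.01  0.57 -0.4   2.14  0.45  0.51 -0.14]
```

Request:
arm_command(commands=[{"dp":[0,0,-1],"twist":[0,0,0]},{"dp":[0,0,-0.7],"twist":[0,0,0]},{"dp":[0,0,0],"twist":[0,0,0]}])

```text
time_s: 37.27
eef_pos: [0.4501, 0.0845, 0.0631]
eef_rot: [1.448, 2.784, -0.0]
contact_force: [-5.5, -2.4, 19.3]
grip_width: 0.0549
```

Request:
arm_command(commands=[{"dp":[0,0,0],"twist":[0,0,0]},{"dp":[0,0,0],"twist":[0,0,0]},{"dp":[0,0,0],"twist":[0,0,0]},{"dp":[0,0,0],"twist":[0,0,0]},{"dp":[0,0,0],"twist":[0,0,0]},{"dp":[0,0,0],"twist":[0,0,0]}], hand=1)

```text
time_s: 37.77
eef_pos: [0.4497, 0.0847, 0.0621]
eef_rot: [1.448, 2.785, -0.0]
contact_force: [0.1, 0.8, 0.7]
grip_width: 0.0852
```

Request:
arm_command(commands=[{"dp":[0,0,10],"twist":[0,0,0]},{"dp":[0,0,25],"twist":[0,0,0]},{"dp":[0,0,30],"twist":[0,0,0]},{"dp":[0,0,35],"twist":[0,0,0]},{"dp":[0,0,35],"twist":[0,0,0]},{"dp":[0,0,35],"twist":[0,0,0]},{"dp":[0,0,35],"twist":[0,0,0]},{"dp":[0,0,10],"twist":[0,0,0]}])

```text
time_s: 38.43
eef_pos: [0.4507, 0.0854, 0.2824]
eef_rot: [1.446, 2.781, 0.005]
contact_force: [-0.2, -0.3, -0.3]
grip_width: 0.0853
```

Request:
arm_command(commands=[{"dp":[8,20,0],"twist":[0,0,0]},{"dp":[8,30,0],"twist":[0,0,0]},{"dp":[8,30,0],"twist":[0,0,0]},{"dp":[8,30,0],"twist":[0,0,0]},{"dp":[8,30,0],"twist":[0,0,0]},{"dp":[8,30,0],"twist":[0,0,0]},{"dp":[8,30,0],"twist":[0,0,0]},{"dp":[0,0,0],"twist":[0,0,0]}])

```text
time_s: 39.1
eef_pos: [0.505, 0.2903, 0.2772]
eef_rot: [1.442, 2.791, 0.003]
contact_force: [0.1, 0.7, -0.1]
grip_width: 0.0852
```

```bash
python3 -c "
from h import *
delta(np.array([518,415.5,155]),DOWN)
import cans; cans.cans()"
```

```text
t 39.1 pos [505.  290.3 277.2] dp [  13.   125.2 -122.2] twist [-0.1  0.1 -0.3] F [ 0.1  0.7 -0.1] M [ 0.02 -0.01  0.05] w 85.2 q [-0.2   0.46 -0.6   1.64  0.28  1.13 -0.26]
top [158 186  10   9  61] circ 506 422 15.7 centroid@.193 [506.  424.6]
scene [365 155  35  28 539] circ 459 531 84.0 centroid@.193 [446.4 527.9]
```

Request:
arm_command(commands=[{"dp":[2,20,0],"twist":[0,0,0]},{"dp":[2,25,0],"twist":[0,0,0]},{"dp":[3,25,0],"twist":[0,0,0]},{"dp":[3,25,0],"twist":[0,0,0]},{"dp":[3,20,0],"twist":[0,0,0]},{"dp":[0,10,0],"twist":[0,0,0]},{"dp":[0,0,0],"twist":[0,0,0]},{"dp":[0,0,0],"twist":[0,0,0]}])

```text
time_s: 39.87
eef_pos: [0.5186, 0.4086, 0.2771]
eef_rot: [1.449, 2.785, -0.002]
contact_force: [0.5, -0.4, 0.5]
grip_width: 0.0856
```

Request:
arm_command(commands=[{"dp":[0,0,-16],"twist":[0,0,0]},{"dp":[0,0,-16],"twist":[0,0,0]},{"dp":[0,0,-16],"twist":[0,0,0]},{"dp":[0,0,0],"twist":[0,0,0]}])

```text
time_s: 40.2
eef_pos: [0.5185, 0.4067, 0.2267]
eef_rot: [1.451, 2.784, -0.007]
contact_force: [0.4, -0.7, 0.3]
grip_width: 0.0853
```

```bash
python3 - <<'E'
from h import *
delta(np.array([518,415.5,156]),DOWN)
S=manip.get_image("scene");T=manip.get_image("top")
cv2.imwrite("pics/p11.png",np.hstack([cv2.resize(S["color"][140:230,240:380],(400,257),interpolation=2),cv2.resize(T["color"][140:230,120:260],(400,257),interpolation=2)]))
E
```

```text
t 40.2 pos [518.5 406.7 226.7] dp [ -0.5   8.8 -70.7] twist [ 0.3 -0.   0. ] F [ 0.4 -0.7  0.3] M [-0.02  0.06  0.03] w 85.3 q [-0.4   0.64 -0.57  1.48  0.36  1.13 -0.43]
```

View pics/p11.png

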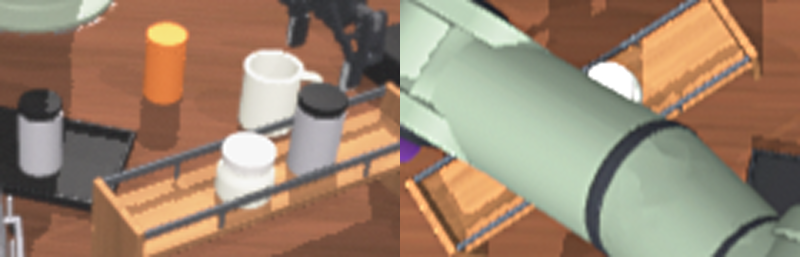

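Canister A stands upright on the tray. Canister B is unmoved at scene px (353,175). Finishing the descent.

Request:
arm_command(commands=[{"dp":[0,4,-5],"twist":[0,0,0]},{"dp":[0,4,-5],"twist":[0,0,0]},{"dp":[0,1,-10],"twist":[0,0,0]},{"dp":[0,0,-12],"twist":[0,0,0]},{"dp":[0,0,-12],"twist":[0,0,0]},{"dp":[0,0,-12],"twist":[0,0,0]},{"dp":[0,0,-10],"twist":[0,0,0]},{"dp":[0,0,-4],"twist":[0,0,0]}])

```text
time_s: 40.97
eef_pos: [0.5182, 0.4181, 0.1569]
eef_rot: [1.449, 2.786, -0.004]
contact_force: [-0.3, 0.1, 0.1]
grip_width: 0.0854
```

```bash
python3 - <<'E'
from h import *
delta(np.array([518,415.5,156]),DOWN)
E
```

```text
t 40.97 pos [518.2 418.1 156.9] dp [-0.2 -2.6 -0.9] twist [ 0.2  0.  -0. ] F [-0.3  0.1  0.1] M [ 0.02 -0.05 -0.04] w 85.4 q [-0.43  0.72 -0.54  1.53  0.41  1.02 -0.48]
```

Request:
arm_command(commands=[{"dp":[0,0,0],"twist":[0,0,0]},{"dp":[0,0,0],"twist":[0,0,0]},{"dp":[0,0,0],"twist":[0,0,0]},{"dp":[0,0,0],"twist":[0,0,0]},{"dp":[0,0,0],"twist":[0,0,0]},{"dp":[0,0,0],"twist":[0,0,0]}], hand=0, force=60)

```text
time_s: 41.47
eef_pos: [0.5187, 0.4188, 0.1598]
eef_rot: [1.448, 2.785, 0.0]
contact_force: [-2.9, -2.0, 6.5]
grip_width: 0.0551
```

Request:
arm_command(commands=[{"dp":[0,0,3],"twist":[0,0,0]},{"dp":[0,0,6],"twist":[0,0,0]},{"dp":[0,0,12],"twist":[0,0,0]},{"dp":[0,0,15],"twist":[0,0,0]},{"dp":[0,0,15],"twist":[0,0,0]},{"dp":[0,0,15],"twist":[0,0,0]},{"dp":[0,0,15],"twist":[0,0,0]},{"dp":[0,0,15],"twist":[0,0,0]}])

```text
time_s: 42.13
eef_pos: [0.5188, 0.4187, 0.2571]
eef_rot: [1.448, 2.785, 0.001]
contact_force: [-0.1, 0.6, -3.3]
grip_width: 0.0549
```

```bash
python3 - <<'E'
from h import *
delta(np.array([440,-45,64]),DOWN)
E
```

```text
t 42.13 pos [518.8 418.7 257.1] dp [ -78.8 -463.7 -193.1] twist [ 0.   0.2 -0. ] F [-0.1  0.6 -3.3] M [ 0.01 -0.02 -0.02] w 54.9 q [-0.42  0.62 -0.58  1.43  0.35  1.19 -0.42]
```

Request:
arm_command(commands=[{"dp":[-10,-8,0],"twist":[0,0,0]},{"dp":[-15,-20,0],"twist":[0,0,0]},{"dp":[-15,-25,0],"twist":[0,0,0]},{"dp":[-10,-28,0],"twist":[0,0,0]},{"dp":[-5,-28,0],"twist":[0,0,0]},{"dp":[0,-28,0],"twist":[0,0,0]},{"dp":[0,-28,0],"twist":[0,0,0]},{"dp":[0,-28,0],"twist":[0,0,0]}])

```text
time_s: 42.8
eef_pos: [0.4636, 0.2246, 0.2563]
eef_rot: [1.448, 2.784, 0.001]
contact_force: [0.0, -1.2, -3.2]
grip_width: 0.055
```

Request:
arm_command(commands=[{"dp":[0,-28,0],"twist":[0,0,-2]},{"dp":[0,-28,0],"twist":[0,0,-3]},{"dp":[0,-28,0],"twist":[0,0,-3]},{"dp":[0,-28,0],"twist":[0,0,-3]},{"dp":[0,-28,0],"twist":[0,0,-3]},{"dp":[0,-28,0],"twist":[0,0,-3]},{"dp":[0,-28,0],"twist":[0,0,-3]},{"dp":[-5,-28,0],"twist":[0,0,0]}])

```text
time_s: 43.47
eef_pos: [0.4593, 0.0005, 0.2563]
eef_rot: [1.914, 2.487, 0.001]
contact_force: [1.0, -0.4, -2.6]
grip_width: 0.055
```

```bash
python3 - <<'E'
from h import *
delta(np.array([440,-45,66]),Ro.from_rotvec([0,0,np.radians(-20)])*DOWN)
E
```

```text
t 43.47 pos [459.3   0.5 256.3] dp [ -19.3  -45.5 -190.3] twist [0.1 0.2 0.2] F [ 1.  -0.4 -2.6] M [-0.04 -0.05 -0.04] w 55.0 q [ 0.27  0.25 -0.47  1.97  0.14  0.95 -0.02]
```

Request:
arm_command(commands=[{"dp":[-6,-15,0],"twist":[0,0,0]},{"dp":[-6,-15,-10],"twist":[0,0,0]},{"dp":[-7,-15,-20],"twist":[0,0,0]},{"dp":[0,0,-22],"twist":[0,0,0]},{"dp":[0,0,-22],"twist":[0,0,0]},{"dp":[0,0,-22],"twist":[0,0,0]},{"dp":[0,0,-22],"twist":[0,0,0]},{"dp":[0,0,-22],"twist":[0,0,0]}])

```text
time_s: 44.13
eef_pos: [0.4403, -0.0433, 0.1151]
eef_rot: [1.909, 2.49, 0.001]
contact_force: [0.4, -0.7, -2.4]
grip_width: 0.0548
```

Request:
arm_command(commands=[{"dp":[0,0,-16],"twist":[0,0,0]},{"dp":[0,0,-12],"twist":[0,0,0]},{"dp":[0,0,-8],"twist":[0,0,0]},{"dp":[0,0,-6],"twist":[0,0,0]},{"dp":[0,0,-4],"twist":[0,0,0]},{"dp":[0,0,-2],"twist":[0,0,0]},{"dp":[0,0,0],"twist":[0,0,0]}])

```text
time_s: 44.72
eef_pos: [0.4399, -0.0433, 0.0673]
eef_rot: [1.91, 2.491, -0.001]
contact_force: [0.7, 0.3, -2.4]
grip_width: 0.0551
```

```bash
python3 - <<'E'
from h import *
delta(np.array([440,-45,66]),Ro.from_rotvec([0,0,np.radians(-20)])*DOWN)
E
```

```text
t 44.72 pos [439.9 -43.3  67.3] dp [ 0.1 -1.7 -1.3] twist [ 0.1  0.1 -0. ] F [ 0.7  0.3 -2.4] M [0.01 0.1  0.01] w 55.1 q [ 0.21  0.54 -0.32  2.18  0.37  0.47 -0.13]
```

Request:
arm_command(commands=[{"dp":[0,0,-1],"twist":[0,0,0]},{"dp":[0,0,-0.5],"twist":[0,0,0]},{"dp":[0,0,0],"twist":[0,0,0]}])

```text
time_s: 44.97
eef_pos: [0.4399, -0.0434, 0.0659]
eef_rot: [1.91, 2.491, -0.001]
contact_force: [0.1, 0.6, -2.4]
grip_width: 0.0549
```

Request:
arm_command(commands=[{"dp":[0,0,0],"twist":[0,0,0]},{"dp":[0,0,0],"twist":[0,0,0]},{"dp":[0,0,0],"twist":[0,0,0]},{"dp":[0,0,0],"twist":[0,0,0]},{"dp":[0,0,0],"twist":[0,0,0]},{"dp":[0,0,0],"twist":[0,0,0]}], hand=1)

```text
time_s: 45.47
eef_pos: [0.4397, -0.0433, 0.0657]
eef_rot: [1.91, 2.491, -0.001]
contact_force: [0.7, 0.4, -0.2]
grip_width: 0.0853
```

Request:
arm_command(commands=[{"dp":[0,0,10],"twist":[0,0,0]},{"dp":[0,0,25],"twist":[0,0,0]},{"dp":[0,0,30],"twist":[0,0,0]},{"dp":[0,0,35],"twist":[0,0,0]},{"dp":[0,0,35],"twist":[0,0,0]},{"dp":[0,0,35],"twist":[0,0,0]},{"dp":[0,0,35],"twist":[0,0,0]},{"dp":[0,0,10],"twist":[0,0,0]}])

```text
time_s: 46.13
eef_pos: [0.4408, -0.043, 0.2859]
eef_rot: [1.907, 2.487, 0.004]
contact_force: [0.4, 0.2, 1.1]
grip_width: 0.0852
```

Request:
arm_command(commands=[{"dp":[0,-20,0],"twist":[0,0,0]},{"dp":[0,-30,0],"twist":[0,0,0]},{"dp":[0,-30,0],"twist":[0,0,0]},{"dp":[0,-30,0],"twist":[0,0,0]},{"dp":[0,-30,0],"twist":[0,0,0]},{"dp":[0,-30,0],"twist":[0,0,0]},{"dp":[0,-30,0],"twist":[0,0,0]},{"dp":[0,0,0],"twist":[0,0,0]}])

```text
time_s: 46.8
eef_pos: [0.4385, -0.2484, 0.2807]
eef_rot: [1.917, 2.486, -0.003]
contact_force: [-0.4, -1.0, 0.5]
grip_width: 0.0851
```

```bash
python3 - <<'E'
from h import *
s=manip.read_state();print(s["time_s"],s["eef_pos"],s["contact_force"])
S=manip.get_image("scene")
cv2.imwrite("pics/p12.png",cv2.resize(S["color"][110:290,60:420],(800,400),interpolation=2))
E
```

```text
46.8 [ 0.43847853 -0.24841631  0.28070551] [-0.36125221 -1.00851119  0.53523267]
```

View pics/p12.png

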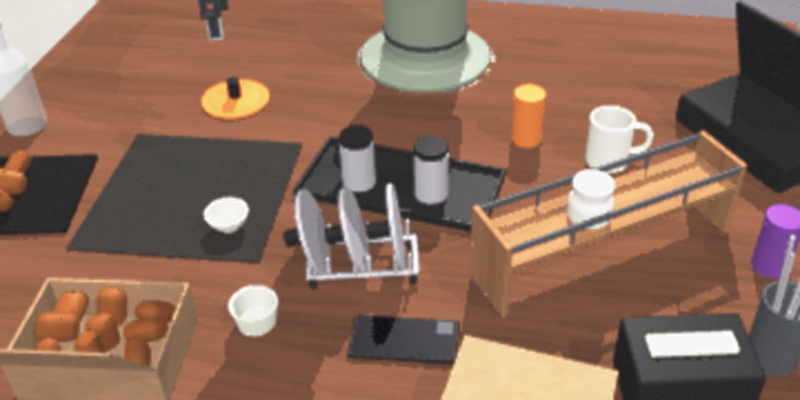

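Everything is in place. Three lids stand in the rack at about (310,232), (352,230) and (397,225). Both canisters are upright on the tray at (357,158) and (431,170), and nothing else has moved. Handing in.

```bash
python3 -c "
from workcell import manip
print(manip.close_job())"
```

```text
the job is handed in; nothing more can be done
None
```

The job is done and handed in at about 47 s on the robot's clock. All three lids stand in the rack, one per slot, with their knobs facing the same way. After that, both canisters on the shelf were lifted over the front rail and stood upright on the tray; the third one was absent.

- **Last picture:** it shows all three lids and both canisters upright. The jar, bowl, phone, cups and the orange and purple look-alikes are where they were, and the gripper is clear of everything. That check was by eye from one camera view after the last placement.
- **Knocked canister:** one canister moved about 25 mm during the lid phase. I measured it again in both views, which agreed within 2 mm, and gripped it there.
- **Rack position:** fits from the two views differed by about 3 mm. I shifted the second lid by about 2 mm, going by the tines in the picture. The third went in pre-leaned by 5° to clear the middle lid's knob.
- **Forces:** the highest reading at the end of any move was about 20 N, when the first canister touched down on the tray.

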